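# Clear the staining rack from the jar feeder and hang it to drain

### The job

A staining rack is stuck in the outlet of the jar feeder. First turn the swivel hook on the drain stand so that it points straight over the middle of the drip tray; then lift the rack out so that the jars behind it roll down and the front one comes home in the outlet, and hang the rack by its arched handle midway along the hook's arm, hanging still and upright over the tray. Keep the jars in the feeder and leave the other things on the bench where they are.

Things in the scene. Friction and masses are not known exactly. Their poses are not given: they have to be found in the camera images.
- feeder: White jar feeder fixed to the bench, 104 mm wide, a chute with side walls (92 mm clear between). Origin on the bench below its middle; its x axis points up the slope. At its -x end is the outlet: a level pocket from x = -130 mm (end wall) to -76 mm, floor 30 mm and walls 60 mm above the bench. Behind it the floor rises at 12 degrees to x = +139 mm. Waiting jars are at most 125 mm above the bench.
- outlet (a point): Where the centre of the front jar lies when it has come home in the outlet pocket against the end wall: 105 mm to -x of the feeder's origin, 55 mm above the bench.
- rack: Steel slide staining rack standing upright in the outlet, blocking the jars; same both ways round, 0.2 to 0.35 kg. Origin at the centre of its underside, z up. Basket 50 (x) by 70 (y) by 40 mm tall. Above it an arched handle in its y-z plane, 10 mm thick in x: uprights 60 mm apart, then a 40-degree roof to a peak over the middle. To hang, the hook's arm goes through the arch along the rack's x.
- rack_grip (a point): Middle of the upright grip plate on the peak of the arch, 131 mm above the rack's underside. The plate is 10 mm thick (rack x), 36 mm wide (y), 48 mm tall (107 to 155 mm above the underside): pinch it from above across its thickness, fingers closing along the rack's x.
- rack_arch (a point): Underside of the arch's peak, 99.5 mm above the rack's underside: this comes to rest on the top of the hook's arm. The arch is open for 60 mm below it.
- jar1: Front jar, amber with a white cap, lying across the feeder: 50 mm across, 86 mm long; origin at its centre, long axis y. It rolls into the outlet by itself when the rack is lifted out.
- jar2: Second jar, the same, behind it.
- jar3: Third jar, the same, uppermost.
- stand: Drain stand fixed to the bench. Origin on the bench on the axis of its post (18 mm across). Its -x axis points from the post over the middle of its white drip tray (115 x 115 mm, rim 24 mm above the bench, centre 92 mm from the post). Base plate 130 mm wide, x = -160 to +50 mm.
- hook (a joint): Angle of the swivel hook about the post, rad: 0 when its arm points along the stand's -x, straight over the middle of the drip tray; positive is anticlockwise from above. Starts at 0.9 to 1.7, limits +-2.4; stays where it is left (0.1 N m friction). Turn it by pushing the arm sideways.
- pivot (a point): On the post's axis at the height of the centre line of the hook's arm, 185 mm above the bench. The hub around it is 32 mm across and its top is 15 mm above this point.
- hook_seat (a point): Top of the hook's arm, 80 mm out from the post's axis (190 mm above the bench): where the rack should hang. The arm is a level round bar 10 mm thick, reaching 125 mm from the post's axis, where an upturned tip (out to 135 mm) rises 14 mm above the top of the bar.
- beaker: Bystander, leave alone: glass beaker, 64 mm across, 80 mm tall, open. Origin at the centre of its underside.
- dishes: Bystander, leave alone: stack of white dishes, 72 mm across, 45 mm tall. Origin at the centre of its underside.
- reagent: Bystander, leave alone: amber bottle, 60 mm across, 140 mm tall. Origin at the centre of its underside.
- tuberack: Bystander, leave alone: grey block with six tube holes, 70 x 160 x 50 mm (x, y, z). Origin at the centre of its underside.
- jar_spare: Bystander, leave alone: amber jar standing upright, 50 mm across, 86 mm tall, not in the feeder. Origin at the centre of its underside.
- tipbox: Bystander, leave alone: open white box, 120 x 80 x 50 mm (x, y, z). Origin at the centre of its underside.
Things that resemble listed ones, but are neither listed nor needed, are in the scene too. What is shaped like the stand but blue or purple is not meant.

How it is judged (in metres and radians):
On the way, in this order (a step that is already met when the one before it is completed fails the run):
1. the hook points over the middle of the drip tray, while the rack is still in the outlet (value of joint hook between -0.2 and 0.2 rad and distance between rack and outlet below 0.05 m), for 0.2 s.
2. the rack is out of the feeder and the front jar has come home in the outlet (distance between jar1 and outlet below 0.012 m and horizontal distance between rack and outlet above 0.08 m), for 0.2 s.
At the end, for the whole second after the job is handed in: Rack hangs by its arch on the hook (arch peak within 28 mm of the seat in plan, 8 mm in height), still, within 0.25 rad of upright; hook within 0.2 rad of straight over the tray; front jar at rest within 12 mm of home in the outlet, all three jars in the feeder (value of joint hook between -0.2 and 0.2 rad and distance between jar1 and outlet below 0.012 m and height (world z) of each of jar1, jar2, jar3 above 0.045 m and horizontal distance between rack_arch and hook_seat below 0.028 m and z of rack_arch in the frame of hook_seat between -0.008 and 0.008 m and angle between rack's own z axis and vertical below 0.25 rad and linear speed of rack below 0.03 m/s and linear speed of jar1 below 0.02 m/s); the robot touches nothing.
It fails at once if a jar falls out of the feeder (height (world z) of any of jar1, jar2, jar3 below 0.04 m).
It fails at once if a bystander is moved by more than 30 mm or tipped over (distance of any of beaker, dishes, reagent, tuberack, jar_spare, tipbox from where it was at the start of the episode above 0.03 m or angle between any of beaker, dishes, reagent, tuberack, jar_spare, tipbox's own z axis and vertical above 0.5 rad).
It also fails if it takes over 64 s, if anything falls off the work surface, if the arm or the gripper's body presses on something with over 40 N, if the wrist force passes 120 N, or if a joint passes its speed limit or range.

### The arm

A 7-joint arm with a two-finger parallel gripper is mounted at the origin on the work surface. World frame = base frame: x ahead of the robot, y to its left, z up, the work surface at z = 0. Lengths are in mm, angles in rad, forces in N, time in s.
With the tool pointing down it reaches from about 425 to 925 mm from the base axis. Payload 6.8 kg.
Tool frame: the origin (TCP) lies at the very end of the fingers, on their centre line; the grasp point (between the pads) lies 19 mm behind it; z points along the fingers, y is the direction in which the jaws open and shut (so a half turn about z gives the same grasp; the last joint's range is limited). The gripper opens to 85 mm and grips with 20 to 120 N. Pads are 22 mm wide; open, the fingers measure 114 mm over their backs; the gripper's body (76 mm by 85 mm) begins 54 mm behind the grasp point. The pads swing forward as they close: fully open they stand 13 mm farther back than shut.
Start: joints at [-1.334, 0.477, 0.022, 1.555, -0.011, 1.109, -0.083], TCP at [228.153, 635.29, 231.308] pointing down, gripper open.
Joint ranges: [-2.96, 2.96], [-0.34, 2.1], [-1.41, 1.46], [0.24, 2.44], [-1.37, 4.51], [0.17, 1.92], [-2.96, 2.96]. Speed limits (rad/s): [2.39, 2.39, 3.14, 3.14, 3.14, 3.14, 3.14].

### API

Orientations are given as a unit quaternion [x, y, z, w].
In Python, from plant import monitor, imaging, job, recognise gives the robot as it stands.
- The arm moves only by the tool jog_arm, never from a script. Its argument "commands" is a list of rows, each an object of numbers: "ax", "ay", "az": the turn, a rotation vector about the tool's x, y, z in rad; "x", "y", "z": the shift along the tool's x, y, z in cm; "hand": the opening, from 0 (shut) to 1 (fully open). A call has 1 to 20 rows; each row shifts and turns the commanded pose from where the row before left it, along the tool's axes as they then stand; what a row does not reach is not made up. A row lasts 1/10 s, in which the tool goes at most 50 mm and 8.59 degrees, less where a joint would pass 70% of its speed; a pose out of reach is approached as far as the arm can. A call is refused whole if a number of a shift passes 5 or a number of a turn 0.15, either way. A call with a gripper value outside its range is refused whole. The fingers move at their own pace and stop on an object; "force" is the grip in N (left out, the last holds). Time passes only in rows, so rows that do not move let the fingers close. It gives the time, the measured TCP pose, the force and the opening at its end, in the units of the state.
- monitor.read_state(): the state, without advancing time (a new reading comes with each control period).
- imaging.get_image(name): name is "side" or "top" or "wrist"; returns a dict with "image" (420x560x3 uint8, red, green, blue), "K" (3x3 intrinsics, pixels), "extrinsics" (4x4, takes a point from world to camera coordinates). Camera axes: x right, y down, z forward; pixel columns grow to the right and rows downward; lengths in mm; the calibration is good to about 2 mm. A picture is of the moment at which its call begins. There is no depth.
- job.sign_off(): hands the job in, once; it reports no verdict.
Trained networks look in a picture, given as the dict that the camera call returned (one of the last four; its "shot" number tells which), for a name from the list of things; names that differ only in an ending like _2 or _b are one class to them, and where a whole thing is asked for, a point or a joint stands for the part that bears it (a point fixed in the world has none). Each returns a list of dicts, best first, with "p" (0 to 1); they miss things now and then, are a little off and sometimes report something else, mostly with a low value. They report only what shows in the picture. A call takes as long as a camera call. They do not tell look-alikes from the thing itself.
- recognise(thing, picture): "xy" ([column, row] in pixels, amid what is visible of it).
The state is a dict: "t": time; "joints": joint angles; "joint_velocities": joint speeds; "tau": joint torques, N m; "position": TCP position; "tcp_rot": TCP orientation; "contact_force": force on the tool from outside, world axes, zero at the start; "torque": the same for the moment, N m; "gripper_width": finger opening in mm.
Only numpy, scipy, OpenCV 4.12 (cv2) and the standard library are available. Lean on these libraries where they do the work, as an engineer would, in place of code of your own. Each camera call takes 0.05 s, during which the arm holds its last target.

## Working session

There is one attempt and no reset: what is moved stays moved. The work goes in short steps, Python scripts to look and compute and a tool call to move; the robot and the scene stay as the last step left them, time stands still between calls to the robot, and variables do not carry over. Pictures are saved under pics/ and viewed, and the job is handed in when it is done.

Besides the shell and the picture viewer there is one more tool, called after ">>>" as name(argument=value, ...) on one line, values as JSON. jog_arm: Moves the arm, as the interface text tells. Its arguments: {"type":"object","properties":{"commands":{"type":"array","items":{"type":"object","properties":{"ax":{"type":"number"},"ay":{"type":"number"},"az":{"type":"number"},"x":{"type":"number"},"y":{"type":"number"},"z":{"type":"number"},"hand":{"type":"number"}}}},"force":{"type":"number"}},"required":["commands"]}

```bash
mkdir -p pics; ls; cat > h.py <<'E'
import numpy as np, cv2
from plant import monitor, imaging, job, recognise
def snap(n,f):
    d=imaging.get_image(n); cv2.imwrite(f'pics/{f}.png',cv2.cvtColor(d['image'],cv2.COLOR_RGB2BGR)); return d
def ray(d,uv):
    K=np.array(d['K']);E=np.array(d['extrinsics']);R=E[:3,:3];t=E[:3,3]
    c=-R.T@t; v=R.T@np.linalg.inv(K)@np.array([uv[0],uv[1],1.]); return c,v
def atz(d,uv,z):
    c,v=ray(d,uv); return c+v*(z-c[2])/v[2]
def proj(d,p):
    K=np.array(d['K']);E=np.array(d['extrinsics']); q=E[:3,:3]@np.array(p,float)+E[:3,3]; q=K@q; return q[:2]/q[2]
E
python3 - <<'E'
from h import *
print(monitor.read_state())
for n in ['side','top','wrist']:
    d=snap(n,n+'0'); print(n,ray(d,(280,210)))
    for th in ['rack','stand','hook','feeder','jar1','rack_grip','pivot','hook_seat']:
        try: print(th,[(np.round(r['xy']),round(r['p'],2)) for r in recognise(th,d)])
        except Exception as e: print(th,e)
E
```

```text
pics
{'t': 0.0, 'joints': array([-1.33410033,  0.47782979,  0.0223352 ,  1.5564484 , -0.01147381,
        1.10928163, -0.08310138]), 'joint_velocities': array([ 0.00042489,  0.0008671 ,  0.00160128, -0.00066335,  0.00096202,
        0.00013483,  0.00157187]), 'tau': array([ 6.27164500e-04, -5.96463668e+01,  1.60892006e+00, -2.81177455e+01,
        1.25754270e-02,  9.45061678e-03, -6.17493470e-06]), 'position': array([227.97314834, 634.71396963, 230.30700926]), 'tcp_rot': array([ 1.71527506e-01,  9.85178902e-01, -9.16098132e-04, -7.88520164e-05]), 'contact_force': array([-0.00769215,  0.53053161, -0.36594877]), 'torque': array([-0.01465677,  0.02470643, -0.02053324]), 'gripper_width': 85.53079134304932}
side (array([ -26.45150763, -610.51662845, 1026.7707884 ]), array([ 0.45650138,  0.53085848, -0.71404057]))
rack [(array([335., 278.]), 0.93)]
stand [(array([276., 349.]), 0.8), (array([254., 209.]), 0.75), (array([151., 173.]), 0.6)]
hook [(array([288., 311.]), 0.83), (array([146., 138.]), 0.67), (array([267., 173.]), 0.53), (array([357., 261.]), 0.15)]
feeder [(array([366., 271.]), 0
[... 1041 characters left out ...]
ay([233., 215.]), 0.72), (array([128., 264.]), 0.65), (array([357., 286.]), 0.57), (array([352., 220.]), 0.52), (array([190., 275.]), 0.5)]
hook_seat [(array([118., 257.]), 0.79), (array([365., 284.]), 0.77), (array([281., 161.]), 0.72), (array([187., 275.]), 0.7), (array([239., 201.]), 0.69)]
wrist (array([164.67369702, 657.62764134, 374.23694966]), array([ 0.268485  , -0.09230294, -0.95895518]))
rack []
stand [(array([ 98., 403.]), 0.76), (array([286., 273.]), 0.69)]
hook [(array([317., 329.]), 0.76), (array([ 98., 404.]), 0.3)]
feeder []
jar1 []
rack_grip []
pivot [(array([287., 275.]), 0.89), (array([ 97., 406.]), 0.79)]
hook_seat [(array([316., 332.]), 0.7), (array([ 98., 403.]), 0.41)]
```

View pics/side0.png

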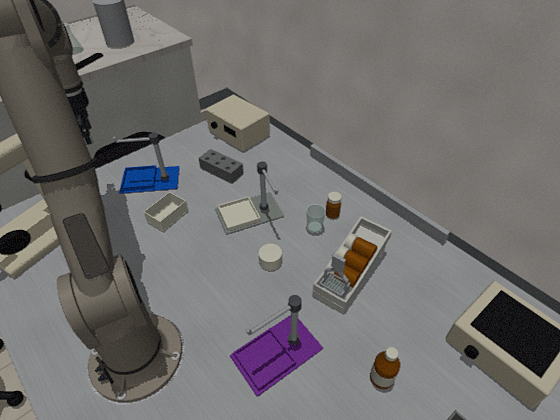

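View pics/top0.png

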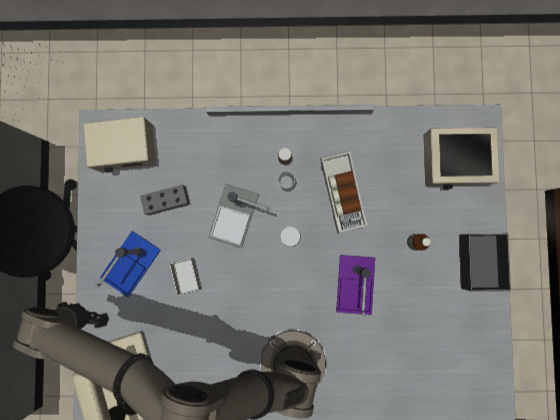

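View pics/wrist0.png

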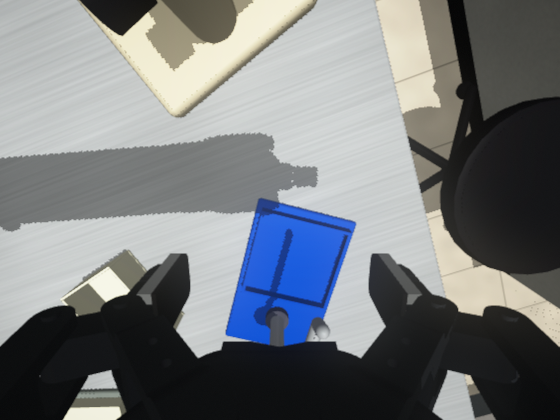

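The side and top views show the real stand (grey base, white tray) with its tray near top pixel (232,226), its post near (234,198) and its arm pointing right to about (275,215). The rack is in the feeder outlet near (352,220). I'll zoom in.

```bash
python3 - <<'E'
import cv2
a=cv2.imread('pics/top0.png')
cv2.imwrite('pics/c1.png',cv2.resize(a[135:255,200:380],None,fx=4.4,fy=4.4,interpolation=cv2.INTER_CUBIC))
a=cv2.imread('pics/side0.png')
cv2.imwrite('pics/c2.png',cv2.resize(a[150:315,205:400],None,fx=3.6,fy=3.6,interpolation=cv2.INTER_CUBIC))
E
```

```text
(no output)
```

View pics/c1.png

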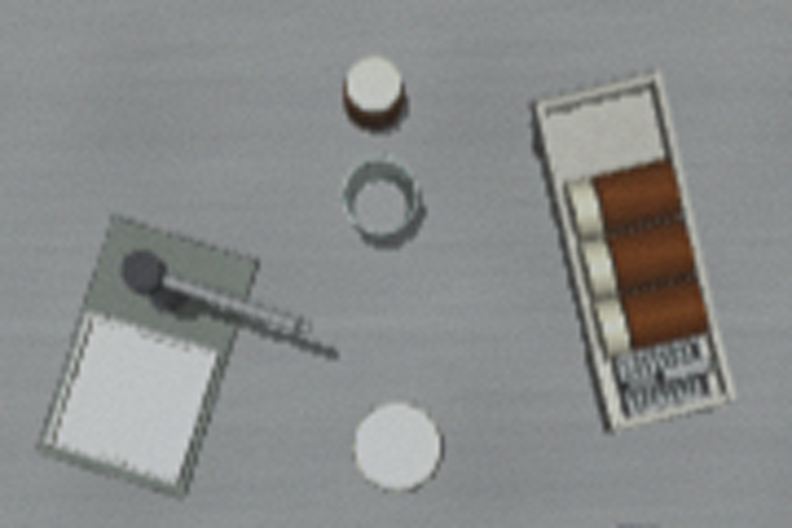

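View pics/c2.png

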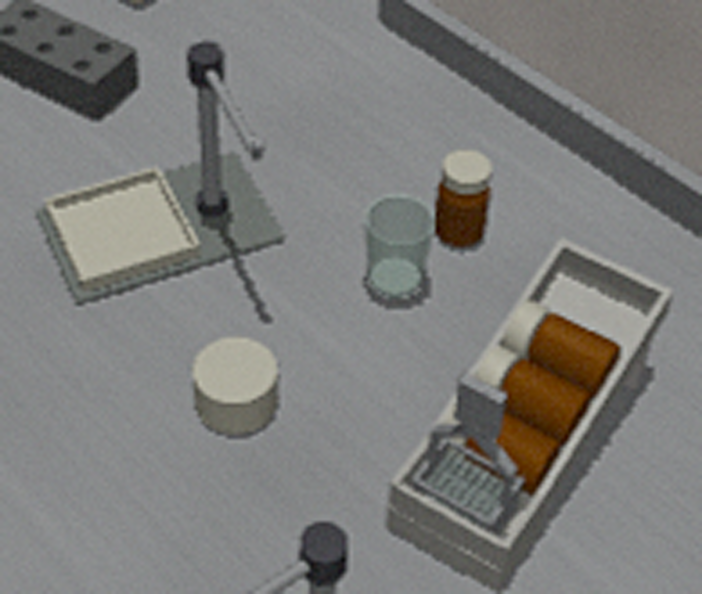

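```bash
python3 - <<'E'
from h import *
d=imaging.get_image('top'); s=imaging.get_image('side')
px=lambda u,v:(u/4.4+200-.5+.5/4.4,v/4.4+135-.5)
ps=lambda u,v:(u/3.6+205-.4,v/3.6+150-.4)
C=[atz(d,px(*q),4)for q in[(110,217),(258,262),(185,497),(40,450)]]
for c in C: print('plate',c.round(1))
print([np.linalg.norm(C[i]-C[(i+1)%4]).round(1) for i in range(4)])
ax=(C[0]+C[1]-C[2]-C[3])/2; ax/=np.linalg.norm(ax); cen=sum(C)/4
post=cen+ax*55; print('ax',ax,np.arctan2(ax[1],ax[0]),'post',post)
print('hub top',atz(d,px(143,270),200),'side',atz(s,ps(206,51),200))
tip=px(303,325); print('tip top',atz(d,tip,200),'side tip',atz(s,ps(256,147),200))
sc=[atz(s,ps(*q),4) for q in[(40,212),(82,300),(283,240)]]
print('side plate',np.round(sc,1))
for q,z in[((607,430),60),((733,400),60),((659,72),105),((535,102),105)]: print('feeder',atz(d,px(*q),z).round(1))
for q,z in[((390,488),60),((502,545),60)]: print('feeder s',atz(s,ps(*q),z).round(1))
# rack plate top: unknown in top
print('dishes',atz(d,px(398,447),45).round(1), 'beaker',atz(d,px(382,203),80).round(1),'spare',atz(d,px(375,85),86))
E
```

```text
plate [657.7 245.9   4. ]
plate [617.8 120.5   4. ]
plate [420.  183.4   4. ]
plate [460.8 305.4   4. ]
[np.float64(131.6), np.float64(207.6), np.float64(128.6), np.float64(205.6)]
ax [ 0.95516355 -0.29607868  0.        ] -0.3005846380028162 post [591.61798554 197.54828079   4.        ]
hub top [591.77153682 196.04350548 200.        ] side [593.51115717 196.78701442 200.        ]
tip top [549.04778299  76.49086654 200.        ] side tip [545.77829472  73.61087921 200.        ]
side plate [[463.4 304.2   4. ]
 [427.1 184.8   4. ]
 [615.9 119.8   4. ]]
feeder [ 471.1 -165.6   60. ]
feeder [ 494.3 -268.6   60. ]
feeder [ 756.3 -207.6  105. ]
feeder [ 733.2 -107.9  105. ]
feeder s [ 467.5 -174.6   60. ]
feeder s [ 495.2 -266.8   60. ]
dishes [459.4   4.5  45. ] beaker [656.6  15.4  80. ] spare [752.22662602  20.01090048  86.        ]
```

>>> jog_arm(commands=[{"z": -1, "hand": 0}, {"z": -1, "x": -1.5, "y": -1}, {"x": -2.6, "y": -1.9}, {"x": -2.6, "y": -1.9}, {"x": -2.6, "y": -1.9}, {"x": -2.6, "y": -1.9}, {"x": -2.6, "y": -1.9}, {"x": -2.6, "y": -1.9}, {"x": -2.6, "y": -1.9}, {"x": -2.6, "y": -1.9}, {"x": -2.6, "y": -1.9}, {"x": -2.6, "y": -1.9}, {"x": -2.6, "y": -1.9}, {"x": -2.6, "y": -1.9}, {"x": -2.6, "y": -1.9}, {"x": -2.6, "y": -1.9}, {"x": -2.6, "y": -1.9}, {"x": -2.6, "y": -1.9}, {"x": -2.6, "y": -1.9}, {"x": -2.6, "y": -1.9}], force=40)

```text
$.commands[0]: bad value
```

```bash
cat >> h.py <<'E'
from scipy.spatial.transform import Rotation as Ro
def totool(dw,s=None):
    s=s or monitor.read_state(); return (Ro.from_quat(s['tcp_rot']).inv().apply(dw)/10)
E
python3 - <<'E'
from h import *
s=monitor.read_state(); R=Ro.from_quat(s['tcp_rot']).as_matrix(); print(s['t'],s['position'],R.round(3),s['joints'].round(2),s['contact_force'],s['gripper_width'])
print(totool(np.array([600,87,250])-s['position']))
d=snap('top','top1'); w=snap('wrist','w1'); sd=snap('side','s1')
ps=lambda u,v:(u/3.6+205-.4,v/3.6+150-.4)
print('grip side top edge mid',atz(sd,ps(484,385),185),'centre',atz(sd,ps(481,411),161))
print('purple hub',atz(sd,(295,302),200))
print([ (r['xy'],r['p'],atz(sd,r['xy'],161)) for r in recognise('rack_grip',sd)])
E
```

```text
1.45 [228.15134925 635.29475205 231.31045042] [[-0.941  0.338 -0.   ]
 [ 0.338  0.941  0.   ]
 [ 0.     0.    -1.   ]] [-1.33  0.48  0.02  1.56 -0.01  1.11 -0.08] [-0.50375725 -0.07066696 -0.57592106] 85.26435638674295
[-53.53005933 -39.03217422  -1.87100462]
grip side top edge mid [ 515.62266607 -212.46724348  185.        ] centre [ 512.0078996  -216.07809759  161.        ]
purple hub [ 332.50250195 -243.54707852  200.        ]
[([337.0, 276.9], 0.63, array([ 479.3555726 , -242.66023187,  161.        ]))]
```

View pics/s1.png

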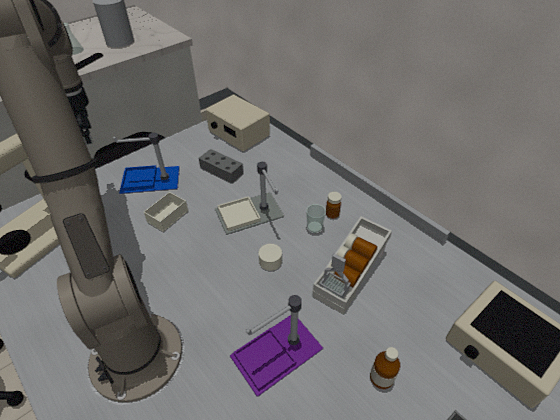

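View pics/w1.png

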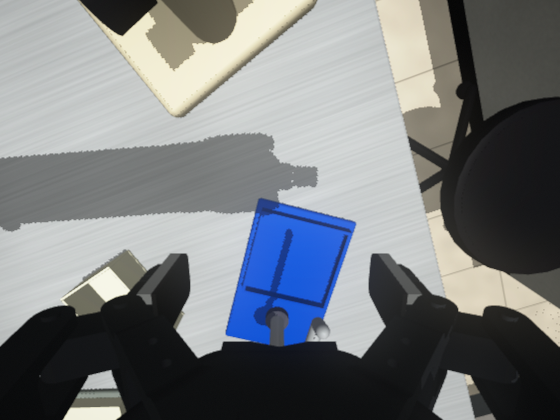

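The side and wrist views are unchanged: the call was refused and nothing moved. I'll give every field in each row.

>>> jog_arm(commands=[{"ax": 0, "ay": 0, "az": 0, "x": 0, "y": 0, "z": -1.0, "hand": 0}], force=40)

```text
t: 1.75
position: [227.8, 634.4, 240.2]
tcp_rot: [0.171, 0.985, -0.001, -0.0]
contact_force: [0.5, 0.5, 0.0]
gripper_width: 73.1
```

>>> jog_arm(commands=[{"ax": 0, "ay": 0, "az": 0, "x": -1.3, "y": -1.0, "z": -1, "hand": 0}, {"ax": 0, "ay": 0, "az": 0, "x": -2.7, "y": -2, "z": 0, "hand": 0}, {"ax": 0, "ay": 0, "az": 0, "x": -2.7, "y": -2, "z": 0, "hand": 0}, {"ax": 0, "ay": 0, "az": 0, "x": -2.7, "y": -2, "z": 0, "hand": 0}, {"ax": 0, "ay": 0, "az": 0, "x": -2.7, "y": -2, "z": 0, "hand": 0}, {"ax": 0, "ay": 0, "az": 0, "x": -2.7, "y": -2, "z": 0, "hand": 0}, {"ax": 0, "ay": 0, "az": 0, "x": -2.7, "y": -2, "z": 0, "hand": 0}, {"ax": 0, "ay": 0, "az": 0, "x": -2.7, "y": -2, "z": 0, "hand": 0}, {"ax": 0, "ay": 0, "az": 0, "x": -2.7, "y": -2, "z": 0, "hand": 0}, {"ax": 0, "ay": 0, "az": 0, "x": -2.7, "y": -2, "z": 0, "hand": 0}, {"ax": 0, "ay": 0, "az": 0, "x": -2.7, "y": -2, "z": 0, "hand": 0}, {"ax": 0, "ay": 0, "az": 0, "x": -2.7, "y": -2, "z": 0, "hand": 0}, {"ax": 0, "ay": 0, "az": 0, "x": -2.7, "y": -2, "z": 0, "hand": 0}, {"ax": 0, "ay": 0, "az": 0, "x": -2.7, "y": -2, "z": 0, "hand": 0}, {"ax": 0, "ay": 0, "az": 0, "x": -2.7, "y": -2, "z": 0, "hand": 0}, {"ax": 0, "ay": 0, "az": 0, "x": -2.7, "y": -2, "z": 0, "hand": 0}, {"ax": 0, "ay": 0, "az": 0, "x": -2.7, "y": -2, "z": 0, "hand": 0}, {"ax": 0, "ay": 0, "az": 0, "x": -2.7, "y": -2, "z": 0, "hand": 0}, {"ax": 0, "ay": 0, "az": 0, "x": -2.7, "y": -1.5, "z": 0, "hand": 0}, {"ax": 0, "ay": 0, "az": 0, "x": -2.7, "y": -1.5, "z": 0, "hand": 0}])

```text
t: 3.75
position: [595.4, 97.4, 252.7]
tcp_rot: [0.172, 0.985, 0.0, 0.001]
contact_force: [0.7, 0.5, 0.7]
gripper_width: -0.3
```

```bash

python3 - <<'E'
from h import *
s=monitor.read_state(); R=Ro.from_quat(s['tcp_rot']).as_matrix(); print(s['t'],s['position'],R.round(3),s['joints'].round(2),s['contact_force'],s['gripper_width'])
print(totool(np.array([600,87,165])-s['position']))
w=snap('wrist','w2'); sd=snap('side','s2')
print('wristcam',ray(w,(280,210)))
for n,p in dict(pivot=[592,197,200],tip=[548,75,204],grip=[512,-213,185]).items(): print(n,proj(w,p).round(),proj(sd,p).round())
E
```

```text
3.75 [595.40870437  97.35248112 252.72794627] [[-0.941  0.339  0.001]
 [ 0.339  0.941  0.001]
 [-0.001  0.001 -1.   ]] [-0.49  0.34  0.29  1.73 -0.11  1.08  1.06] [0.68895675 0.48762765 0.65595705] -0.3039267840505228
[-0.77294865 -0.827719    8.77279293]
wristcam (array([531.75617305, 119.69608881, 395.57080616]), array([ 0.26978643, -0.09207865, -0.95861142]))
pivot [421. 169.] [261. 164.]
tip [221. 170.] [276. 189.]
grip [-145.  250.] [338. 257.]
```

View pics/s2.png

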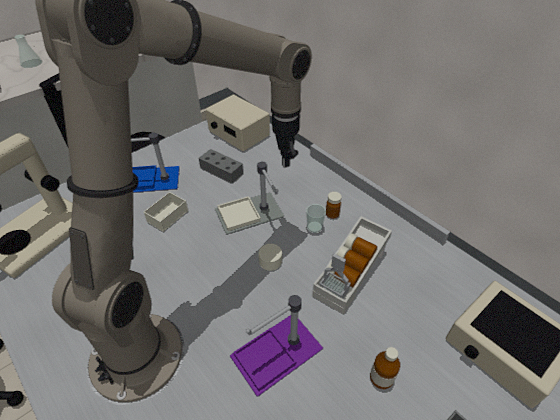

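View pics/w2.png

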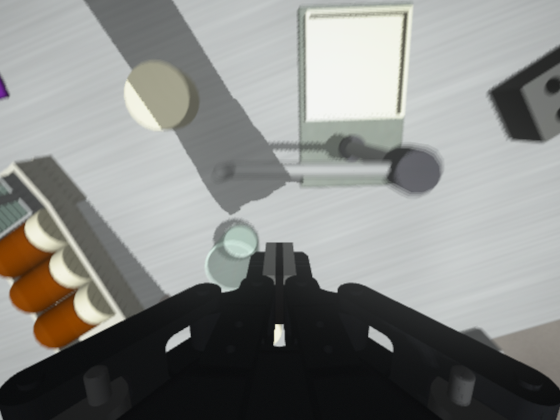

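>>> jog_arm(commands=[{"ax": 0, "ay": 0, "az": 0, "x": 0, "y": 0, "z": 2.2, "hand": 0}, {"ax": 0, "ay": 0, "az": 0, "x": 0, "y": 0, "z": 2.2, "hand": 0}, {"ax": 0, "ay": 0, "az": 0, "x": 0, "y": 0, "z": 2.2, "hand": 0}, {"ax": 0, "ay": 0, "az": 0, "x": 0, "y": 0, "z": 2.2, "hand": 0}])

```text
t: 4.25
position: [594.5, 99.6, 163.6]
tcp_rot: [0.172, 0.985, 0.001, 0.0]
contact_force: [0.2, 0.7, -0.1]
gripper_width: -0.0
```

```bash

python3 - <<'E'
from h import *
s=monitor.read_state(); p=s['position'].copy(); print(p,s['contact_force'])
post=np.array([592,197.]);prev=p.copy()
for k,phi in enumerate(np.linspace(4.36,2.841,19)):
    u=np.array([np.cos(phi),np.sin(phi)]);n=np.array([-u[1],u[0]])
    q=np.r_[post+92*u+20*n,165]; print(k,q.round(),totool(q-prev,s).round(2)); prev=q
E
```

```text
[594.52432956  99.643514   163.64166027] [ 0.2252249   0.68492426 -0.08045766]
0 [579. 104. 165.] [ 1.6  -0.14 -0.14]
1 [571. 105. 165.] [ 0.78 -0.13 -0.  ]
2 [564. 107. 165.] [ 0.79 -0.06 -0.  ]
3 [556. 110. 165.] [ 0.79  0.   -0.  ]
4 [549. 113. 165.] [ 0.79  0.07 -0.  ]
5 [542. 117. 165.] [ 0.78  0.14 -0.  ]
6 [535. 122. 165.] [ 0.77  0.2  -0.  ]
7 [529. 127. 165.] [ 0.75  0.27 -0.  ]
8 [524. 132. 165.] [ 0.72  0.33 -0.  ]
9 [518. 138. 165.] [ 0.69  0.39 -0.  ]
10 [514. 145. 165.] [0.66 0.45 0.  ]
11 [510. 152. 165.] [0.62 0.5  0.  ]
12 [506. 159. 165.] [0.57 0.55 0.  ]
13 [503. 166. 165.] [0.53 0.6  0.  ]
14 [501. 174. 165.] [0.47 0.64 0.  ]
15 [499. 181. 165.] [0.42 0.68 0.  ]
16 [498. 189. 165.] [0.36 0.71 0.  ]
17 [498. 197. 165.] [0.3  0.74 0.  ]
18 [498. 205. 165.] [0.24 0.76 0.  ]
```

>>> jog_arm(commands=[{"ax": 0, "ay": 0, "az": 0, "x": 0.8, "y": -0.1, "z": 0, "hand": 0}, {"ax": 0, "ay": 0, "az": 0, "x": 0.8, "y": -0.1, "z": 0, "hand": 0}, {"ax": 0, "ay": 0, "az": 0, "x": 0.8, "y": -0.1, "z": 0, "hand": 0}, {"ax": 0, "ay": 0, "az": 0, "x": 0.8, "y": -0.1, "z": 0, "hand": 0}, {"ax": 0, "ay": 0, "az": 0, "x": 0.8, "y": 0, "z": 0, "hand": 0}, {"ax": 0, "ay": 0, "az": 0, "x": 0.8, "y": 0.1, "z": 0, "hand": 0}, {"ax": 0, "ay": 0, "az": 0, "x": 0.8, "y": 0.1, "z": 0, "hand": 0}, {"ax": 0, "ay": 0, "az": 0, "x": 0.8, "y": 0.2, "z": 0, "hand": 0}, {"ax": 0, "ay": 0, "az": 0, "x": 0.7, "y": 0.3, "z": 0, "hand": 0}, {"ax": 0, "ay": 0, "az": 0, "x": 0.7, "y": 0.3, "z": 0, "hand": 0}, {"ax": 0, "ay": 0, "az": 0, "x": 0.7, "y": 0.4, "z": 0, "hand": 0}, {"ax": 0, "ay": 0, "az": 0, "x": 0.7, "y": 0.4, "z": 0, "hand": 0}, {"ax": 0, "ay": 0, "az": 0, "x": 0.6, "y": 0.5, "z": 0, "hand": 0}, {"ax": 0, "ay": 0, "az": 0, "x": 0.6, "y": 0.6, "z": 0, "hand": 0}, {"ax": 0, "ay": 0, "az": 0, "x": 0.5, "y": 0.6, "z": 0, "hand": 0}])

```text
t: 5.75
position: [502.2, 166.5, 163.2]
tcp_rot: [0.172, 0.985, -0.0, -0.0]
contact_force: [2.1, -1.6, 0.3]
gripper_width: -0.1
```

```bash

python3 - <<'E'
from h import *
s=monitor.read_state(); p=s['position'].copy(); print(s['t'],p,s['contact_force'])
w=snap('wrist','w3')
E
```

```text
5.75 [502.19436213 166.48051662 163.22844878] [ 2.11973346 -1.58580217  0.29777164]
```

View pics/w3.png

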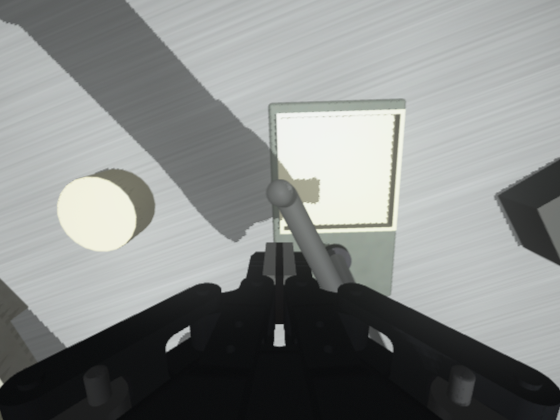

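The arm is being pushed as expected; its tip is now at (280,193). I'll continue to the end of the arc, more slowly.

>>> jog_arm(commands=[{"ax": 0, "ay": 0, "az": 0, "x": 0.5, "y": 0.6, "z": 0, "hand": 0}, {"ax": 0, "ay": 0, "az": 0, "x": 0.4, "y": 0.7, "z": 0, "hand": 0}, {"ax": 0, "ay": 0, "az": 0, "x": 0.4, "y": 0.7, "z": 0, "hand": 0}, {"ax": 0, "ay": 0, "az": 0, "x": 0.2, "y": 0.6, "z": 0, "hand": 0}, {"ax": 0, "ay": 0, "az": 0, "x": 0.1, "y": 0.5, "z": 0, "hand": 0}, {"ax": 0, "ay": 0, "az": 0, "x": 0.1, "y": 0.4, "z": 0, "hand": 0}, {"ax": 0, "ay": 0, "az": 0, "x": 0, "y": 0, "z": 0, "hand": 0}])

```text
t: 6.5
position: [498.4, 205.4, 163.3]
tcp_rot: [0.171, 0.985, 0.0, -0.0]
contact_force: [-0.2, -0.1, 1.0]
gripper_width: 0.1
```

```bash

python3 - <<'E'
from h import *
s=monitor.read_state(); p=s['position'].copy(); print(s['t'],p,s['contact_force'])
w=snap('wrist','w4'); sd=snap('side','s4')
post=np.array([592,197.]); u=np.array([np.cos(2.841),np.sin(2.841)])
for n,q in dict(pivot=np.r_[post,200],tip=np.r_[post+130*u,204]).items(): print(n,proj(w,q).round(),proj(sd,q).round())
a=cv2.imread('pics/s4.png');cv2.imwrite('pics/c4.png',cv2.resize(a[100:300,180:440],None,fx=3,fy=3,interpolation=cv2.INTER_CUBIC))
E
```

```text
6.5 [498.44865991 205.4033719  163.25444959] [-0.21757713 -0.10289789  0.98946615]
pivot [329. 463.] [261. 164.]
tip [331. 205.] [222. 174.]
```

View pics/w4.png

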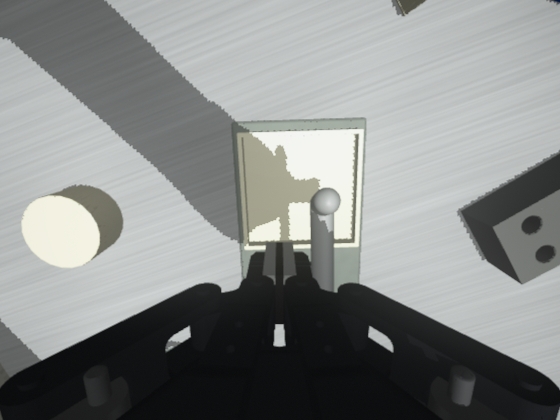

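View pics/c4.png

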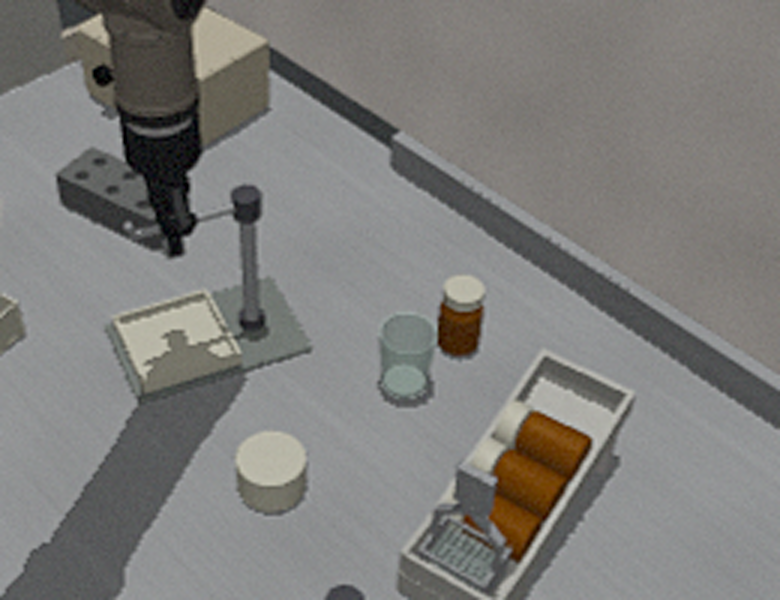

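The tip is at (326,201) in the wrist view against a predicted (331,205), so the hook is within about 0.03 rad of straight over the tray. Now I'll back off, rise, and turn for the rack.

>>> jog_arm(commands=[{"ax": 0, "ay": 0, "az": 0, "x": 0, "y": -1, "z": 0, "hand": 0}, {"ax": 0, "ay": 0, "az": 0, "x": 0, "y": -1, "z": -2, "hand": 0}, {"ax": 0, "ay": 0, "az": 0, "x": 0, "y": 0, "z": -3, "hand": 0}, {"ax": 0, "ay": 0, "az": 0, "x": 0, "y": 0, "z": -3, "hand": 0}, {"ax": 0, "ay": 0, "az": 0, "x": 0, "y": 0, "z": -2, "hand": 0}, {"ax": 0, "ay": 0, "az": 0.125, "x": 0, "y": 0, "z": 0, "hand": 0.5}, {"ax": 0, "ay": 0, "az": 0.125, "x": 0, "y": 0, "z": 0, "hand": 1}, {"ax": 0, "ay": 0, "az": 0.125, "x": 0, "y": 0, "z": 0, "hand": 1}, {"ax": 0, "ay": 0, "az": 0.125, "x": 0, "y": 0, "z": 0, "hand": 1}, {"ax": 0, "ay": 0, "az": 0.125, "x": 0, "y": 0, "z": 0, "hand": 1}, {"ax": 0, "ay": 0, "az": 0.125, "x": 0, "y": 0, "z": 0, "hand": 1}, {"ax": 0, "ay": 0, "az": 0.125, "x": 0, "y": 0, "z": 0, "hand": 1}, {"ax": 0, "ay": 0, "az": 0.125, "x": 0, "y": 0, "z": 0, "hand": 1}, {"ax": 0, "ay": 0, "az": 0, "x": 0, "y": 0, "z": 0, "hand": 1}])

```text
t: 8.0
position: [491.4, 184.8, 263.2]
tcp_rot: [0.624, 0.782, -0.0, -0.0]
contact_force: [-0.1, -0.4, 0.4]
gripper_width: 85.1
```

```bash

python3 - <<'E'
from h import *
s=monitor.read_state(); p=s['position'].copy(); R=Ro.from_quat(s['tcp_rot']).as_matrix();print(s['t'],p,R.round(3),s['joints'].round(2))
print('to rack hover',totool(np.array([512,-180,263])-p))
w=snap('wrist','w5'); d=snap('top','t5')
E
```

```text
8.0 [491.36149051 184.81636503 263.17996988] [[-0.222  0.975 -0.   ]
 [ 0.975  0.222 -0.   ]
 [-0.    -0.    -1.   ]] [-0.81  0.2   0.39  1.9  -0.09  1.06 -0.16]
to rack hover [-3.60282171e+01 -6.09399264e+00  2.07469091e-02]
```

View pics/w5.png

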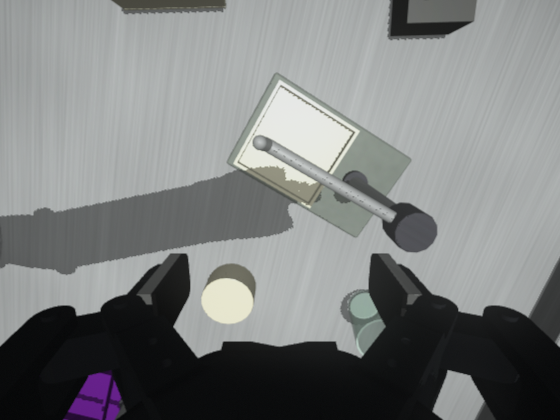

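>>> jog_arm(commands=[{"ax": 0, "ay": 0, "az": 0, "x": -1.5, "y": -0.3, "z": 0, "hand": 1}, {"ax": 0, "ay": 0, "az": 0, "x": -2.9, "y": -0.5, "z": 0, "hand": 1}, {"ax": 0, "ay": 0, "az": 0, "x": -2.9, "y": -0.5, "z": 0, "hand": 1}, {"ax": 0, "ay": 0, "az": 0, "x": -2.9, "y": -0.5, "z": 0, "hand": 1}, {"ax": 0, "ay": 0, "az": 0, "x": -2.9, "y": -0.5, "z": 0, "hand": 1}, {"ax": 0, "ay": 0, "az": 0, "x": -2.9, "y": -0.5, "z": 0, "hand": 1}, {"ax": 0, "ay": 0, "az": 0, "x": -2.9, "y": -0.5, "z": 0, "hand": 1}, {"ax": 0, "ay": 0, "az": 0, "x": -2.9, "y": -0.5, "z": 0, "hand": 1}, {"ax": 0, "ay": 0, "az": 0, "x": -2.9, "y": -0.5, "z": 0, "hand": 1}, {"ax": 0, "ay": 0, "az": 0, "x": -2.9, "y": -0.5, "z": 0, "hand": 1}, {"ax": 0, "ay": 0, "az": 0, "x": -2.9, "y": -0.5, "z": 0, "hand": 1}, {"ax": 0, "ay": 0, "az": 0, "x": -2.9, "y": -0.5, "z": 0, "hand": 1}, {"ax": 0, "ay": 0, "az": 0, "x": -2.9, "y": -0.5, "z": 0, "hand": 1}, {"ax": 0, "ay": 0, "az": 0, "x": -2.9, "y": -0.5, "z": 0, "hand": 1}, {"ax": 0, "ay": 0, "az": 0, "x": -2.9, "y": -0.5, "z": 0, "hand": 1}, {"ax": 0, "ay": 0, "az": 0, "x": -1, "y": -0.3, "z": 0, "hand": 1}, {"ax": 0, "ay": 0, "az": 0, "x": 0, "y": 0, "z": 0, "hand": 1}])

```text
t: 9.8
position: [512.9, -253.7, 263.3]
tcp_rot: [0.624, 0.781, -0.0, -0.0]
contact_force: [-0.6, 0.2, -0.5]
gripper_width: 85.7
```

```bash

python3 - <<'E'
from h import *
s=monitor.read_state(); p=s['position'].copy(); R=Ro.from_quat(s['tcp_rot']).as_matrix();print(s['t'],p,R.round(3),s['joints'].round(2))
w=snap('wrist','w6')
for z in (161,185): print(proj(w,[512,-213,z]))
print([(r['xy'],r['p'],atz(w,r['xy'],170).round(1)) for r in recognise('rack_grip',w)])
a=cv2.imread('pics/w6.png');cv2.imwrite('pics/c6.png',cv2.resize(a[60:360,100:460],None,fx=2,fy=2,interpolation=cv2.INTER_CUBIC))
E
```

```text
9.8 [ 512.8545564  -253.65358115  263.26487051] [[-0.221  0.975 -0.001]
 [ 0.975  0.221 -0.001]
 [-0.    -0.001 -1.   ]] [-0.16  0.32  0.64  1.8  -0.21  1.09  0.78]
[288.03840041 156.70282808]
[289.01998411 160.4198158 ]
[([286.5, 145.7], 0.63, array([ 508.4, -204.1,  170. ])), ([471.8, 137.4], 0.5, array([ 645.3, -166.7,  170. ]))]
```

View pics/w6.png

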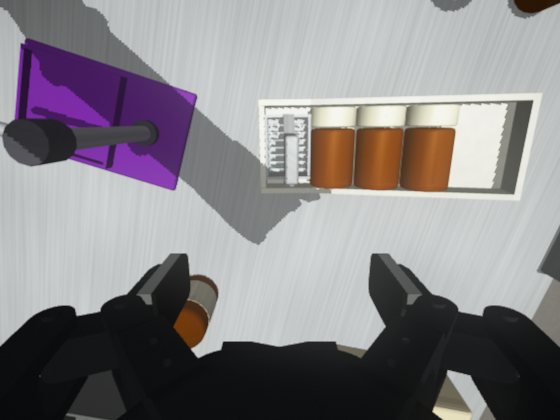

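View pics/c6.png

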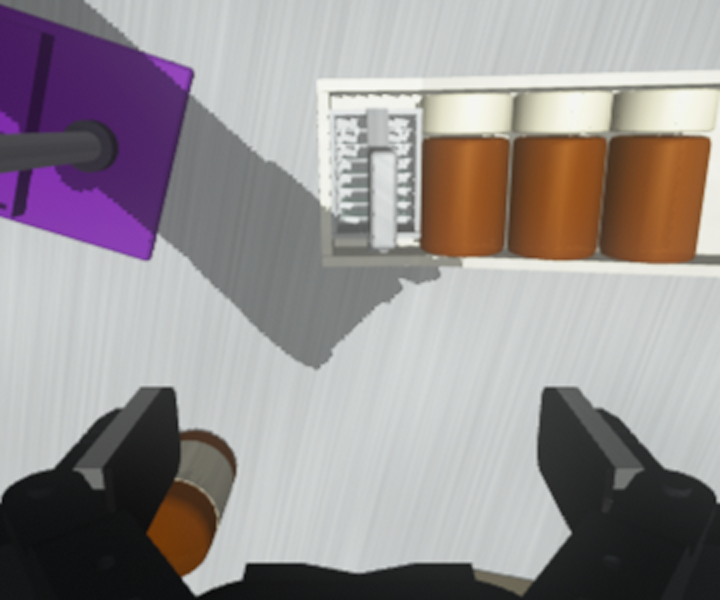

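```bash

python3 - <<'E'
from h import *
a=cv2.imread('pics/w6.png');cv2.imwrite('pics/c6b.png',cv2.resize(a[85:205,250:370],None,fx=5,fy=5,interpolation=cv2.INTER_CUBIC))
E
```

```text
(no output)
```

View pics/c6b.png

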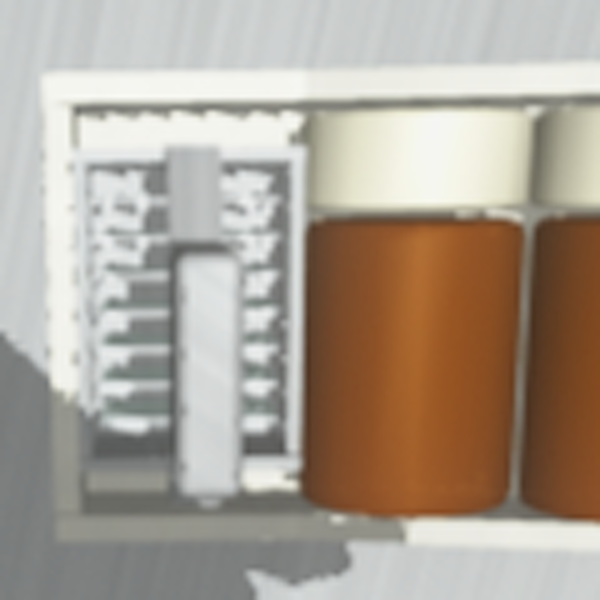

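```bash

python3 - <<'E'
from h import *
s=monitor.read_state(); p=s['position']
w=imaging.get_image('wrist')
g=atz(w,(291.6,160),185); print(g, totool(np.r_[g[:2],215]-p,s))
for a,b in [((35.4+250,136),(48+250,136)),((285.6,184),(297.6,184))]: print(atz(w,a,185),atz(w,b,185))
W=cv2.imread('pics/w5.png');cv2.imwrite('pics/c5.png',cv2.resize(W[60:260,210:450],None,fx=3.3,fy=3.3,interpolation=cv2.INTER_CUBIC))
E
```

```text
[ 514.64792181 -209.01653691  185.        ] [4.02227087 1.00580433 4.81171478]
[ 506.29740783 -193.40924773  185.        ] [ 515.07382855 -191.38296376  185.        ]
[ 514.49424535 -227.34938416  185.        ] [ 523.21692494 -225.33745062  185.        ]
```

View pics/c5.png

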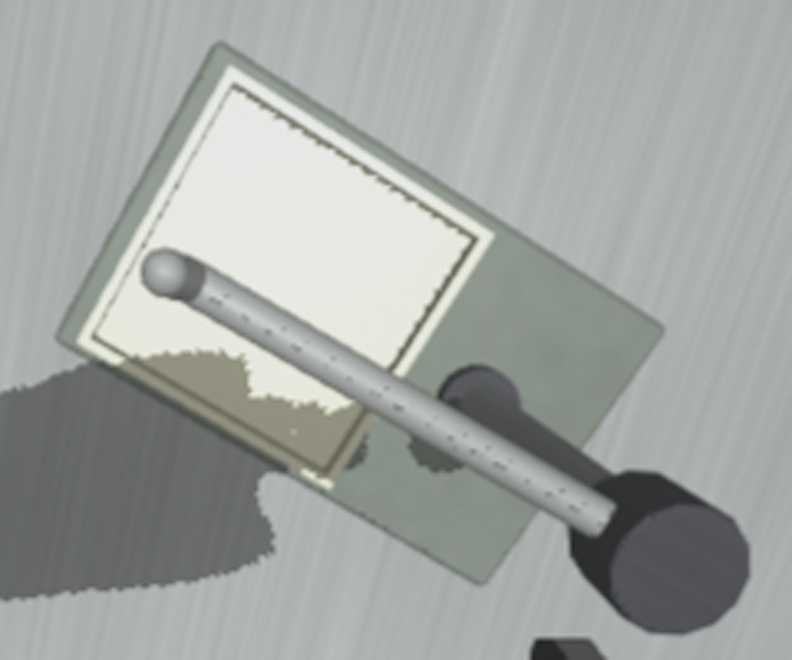

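```bash

python3 - <<'E'
from h import *
s=monitor.read_state(); w=imaging.get_image('wrist')
T=np.eye(4);T[:3,:3]=Ro.from_quat(s['tcp_rot']).as_matrix();T[:3,3]=s['position']
X=np.array(w['extrinsics'])@T
R=np.array([[-0.222,.975,0],[.975,.222,0],[0,0,-1.]]);T5=np.eye(4);T5[:3,:3]=R;T5[:3,3]=[491.36,184.82,263.18]
d=dict(K=w['K'],extrinsics=X@np.linalg.inv(T5))
px=lambda u,v:(u/3.3+210-.4,v/3.3+60-.4)
C=[atz(d,px(*q),4) for q in[(663,330),(483,583),(60,335),(220,43)]]
print(np.round(C,1)); ax=(C[0]+C[1]-C[2]-C[3]);a=np.arctan2(ax[1],ax[0]);print('stand yaw',a)
cen=sum(C)/4;print('post from plate',cen+55*np.array([np.cos(a),np.sin(a),0]))
h=atz(d,px(680,570),200);t=atz(d,px(165,272),202);print('hub',h,'tip',t)
for P in (h,np.array([592,197,0])):
  v=t-P;print('len',np.hypot(*v[:2]),'arm dir',np.arctan2(v[1],v[0]), 'hook',np.arctan2(v[1],v[0])-np.pi-a)
E
```

```text
[[658.8 241.9   4. ]
 [619.6 121.4   4. ]
 [422.5 186.1   4. ]
 [461.5 306.4   4. ]]
stand yaw -0.3165154592457531
post from plate [592.89019318 196.84585906   4.        ]
hub [591.60798921 196.95670007 200.        ] tip [467.6674301  234.98167046 202.        ]
len 129.64243350553798 arm dir 2.843909010877611 hook 0.0188318165335708
len 130.00459695179805 arm dir 2.845111852129934 hook 0.02003465778589386
```

>>> jog_arm(commands=[{"ax": 0, "ay": 0, "az": 0, "x": 1.4, "y": 0.4, "z": 0, "hand": 1}, {"ax": 0, "ay": 0, "az": 0, "x": 1.6, "y": 0.4, "z": 0.5, "hand": 1}, {"ax": 0, "ay": 0, "az": 0, "x": 1.0, "y": 0.2, "z": 2, "hand": 1}, {"ax": 0, "ay": 0, "az": 0, "x": 0, "y": 0, "z": 2, "hand": 1}, {"ax": 0, "ay": 0, "az": 0, "x": 0, "y": 0, "z": 0, "hand": 1}])

```text
t: 10.5
position: [513.8, -207.4, 216.1]
tcp_rot: [0.622, 0.783, -0.001, -0.002]
contact_force: [-0.6, -0.2, -0.8]
gripper_width: 85.8
```

>>> jog_arm(commands=[{"ax": 0, "ay": 0, "az": 0, "x": -0.1, "y": 0, "z": 2, "hand": 1}, {"ax": 0, "ay": 0, "az": 0, "x": 0, "y": 0, "z": 2, "hand": 1}, {"ax": 0, "ay": 0, "az": 0, "x": 0, "y": 0, "z": 2, "hand": 1}, {"ax": 0, "ay": 0, "az": 0, "x": 0, "y": 0, "z": 1.3, "hand": 1}, {"ax": 0, "ay": 0, "az": 0, "x": 0, "y": 0, "z": 0, "hand": 1}])

```text
t: 11.0
position: [514.6, -210.5, 144.4]
tcp_rot: [0.623, 0.783, -0.0, -0.001]
contact_force: [-0.0, 0.8, 0.0]
gripper_width: 85.8
```

```bash

python3 - <<'E'
from h import *
s=monitor.read_state();print(s['t'],s['position'],s['contact_force'])
w=snap('wrist','w7');sd=snap('side','s7')
a=cv2.imread('pics/s7.png');cv2.imwrite('pics/c7.png',cv2.resize(a[150:330,270:450],None,fx=3.3,fy=3.3,interpolation=cv2.INTER_CUBIC))
E
```

```text
11.0 [ 514.60462742 -210.45215824  144.42886768] [-0.04142495  0.81878594  0.02039954]
```

View pics/w7.png

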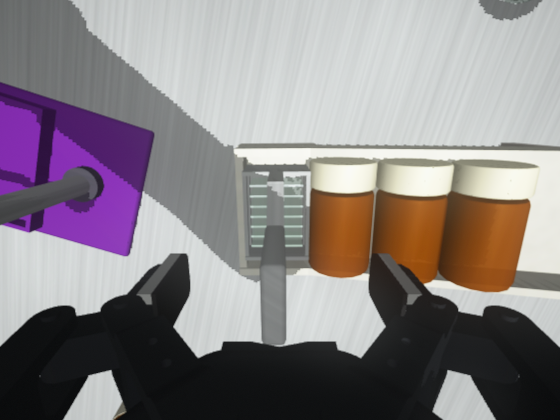

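View pics/c7.png

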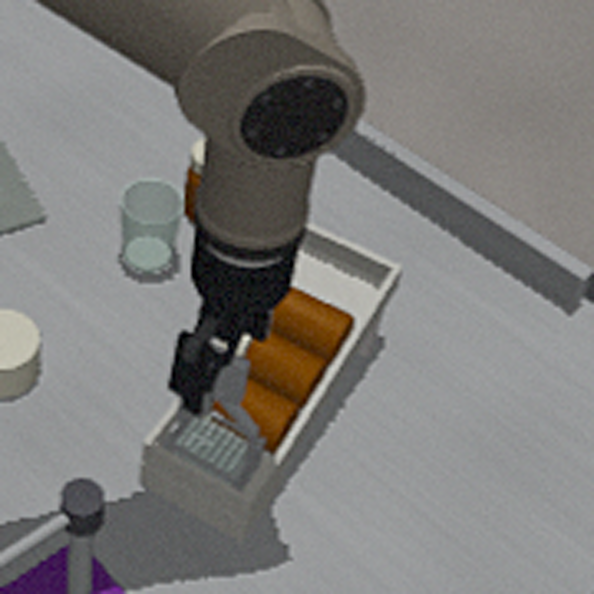

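The wrist view shows the plate at column ~273 against the finger midline at 280, about 2.5 mm toward tool -y. I'll correct for that and grip.

>>> jog_arm(commands=[{"ax": 0, "ay": 0, "az": 0, "x": 0.1, "y": -0.25, "z": 0.1, "hand": 1}, {"ax": 0, "ay": 0, "az": 0, "x": 0, "y": 0, "z": 0, "hand": 0}, {"ax": 0, "ay": 0, "az": 0, "x": 0, "y": 0, "z": 0, "hand": 0}, {"ax": 0, "ay": 0, "az": 0, "x": 0, "y": 0, "z": 0, "hand": 0}, {"ax": 0, "ay": 0, "az": 0, "x": 0, "y": 0, "z": 0, "hand": 0}, {"ax": 0, "ay": 0, "az": 0, "x": 0, "y": 0, "z": 0, "hand": 0}, {"ax": 0, "ay": 0, "az": 0, "x": 0, "y": 0, "z": 0, "hand": 0}, {"ax": 0, "ay": 0, "az": 0, "x": 0, "y": 0, "z": 0, "hand": 0}, {"ax": 0, "ay": 0, "az": 0, "x": 0, "y": 0, "z": 0, "hand": 0}, {"ax": 0, "ay": 0, "az": 0, "x": 0, "y": 0, "z": 0, "hand": 0}], force=60)

```text
t: 12.1
position: [512.5, -210.7, 144.4]
tcp_rot: [0.623, 0.782, -0.0, -0.0]
contact_force: [-2.3, 1.1, 3.6]
gripper_width: 9.1
```

```bash

python3 - <<'E'
from h import *
s=monitor.read_state();print(s['t'],s['position'],s['contact_force'],s['gripper_width'])
w=snap('wrist','w8')
E
```

```text
12.1 [ 512.49413416 -210.72406152  144.39498749] [-2.25863397  1.14082412  3.57269037] 9.073045901631584
```

View pics/w8.png

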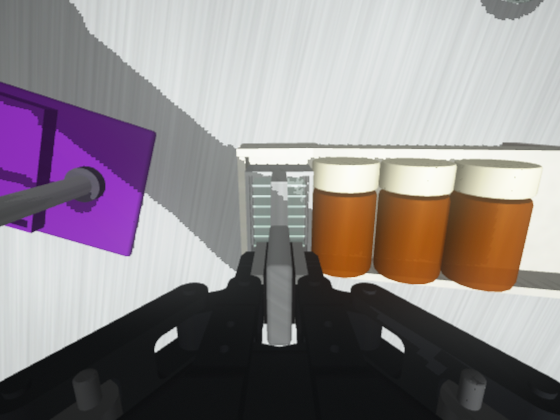

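The plate is gripped (opening 9 mm). Lifting straight up.

>>> jog_arm(commands=[{"ax": 0, "ay": 0, "az": 0, "x": 0, "y": 0, "z": -0.5, "hand": 0}, {"ax": 0, "ay": 0, "az": 0, "x": 0, "y": 0, "z": -1, "hand": 0}, {"ax": 0, "ay": 0, "az": 0, "x": 0, "y": 0, "z": -1, "hand": 0}, {"ax": 0, "ay": 0, "az": 0, "x": 0, "y": 0, "z": -1, "hand": 0}, {"ax": 0, "ay": 0, "az": 0, "x": 0, "y": 0, "z": -1, "hand": 0}, {"ax": 0, "ay": 0, "az": 0, "x": 0, "y": 0, "z": -1, "hand": 0}, {"ax": 0, "ay": 0, "az": 0, "x": 0, "y": 0, "z": -1, "hand": 0}, {"ax": 0, "ay": 0, "az": 0, "x": 0, "y": 0, "z": -1, "hand": 0}, {"ax": 0, "ay": 0, "az": 0, "x": 0, "y": 0, "z": -1, "hand": 0}, {"ax": 0, "ay": 0, "az": 0, "x": 0, "y": 0, "z": -1, "hand": 0}, {"ax": 0, "ay": 0, "az": 0, "x": 0, "y": 0, "z": -1, "hand": 0}, {"ax": 0, "ay": 0, "az": 0, "x": 0, "y": 0, "z": -1, "hand": 0}, {"ax": 0, "ay": 0, "az": 0, "x": 0, "y": 0, "z": -0.5, "hand": 0}, {"ax": 0, "ay": 0, "az": 0, "x": 0, "y": 0, "z": 0, "hand": 0}, {"ax": 0, "ay": 0, "az": 0, "x": 0, "y": 0, "z": 0, "hand": 0}])

```text
t: 13.65
position: [512.4, -210.5, 264.1]
tcp_rot: [0.623, 0.782, -0.0, -0.0]
contact_force: [0.8, -1.0, -2.3]
gripper_width: 9.3
```

```bash

python3 - <<'E'
from h import *
s=monitor.read_state();print(s['t'],s['position'],s['contact_force'],s['gripper_width'])
w=snap('wrist','w9');sd=snap('side','s9')
a=cv2.imread('pics/s9.png');cv2.imwrite('pics/c9.png',cv2.resize(a[150:330,270:450],None,fx=3.3,fy=3.3,interpolation=cv2.INTER_CUBIC))
E
```

```text
13.65 [ 512.42806424 -210.53780193  264.07746956] [ 0.78485932 -0.95297495 -2.32823181] 9.25280287300901
```

View pics/c9.png

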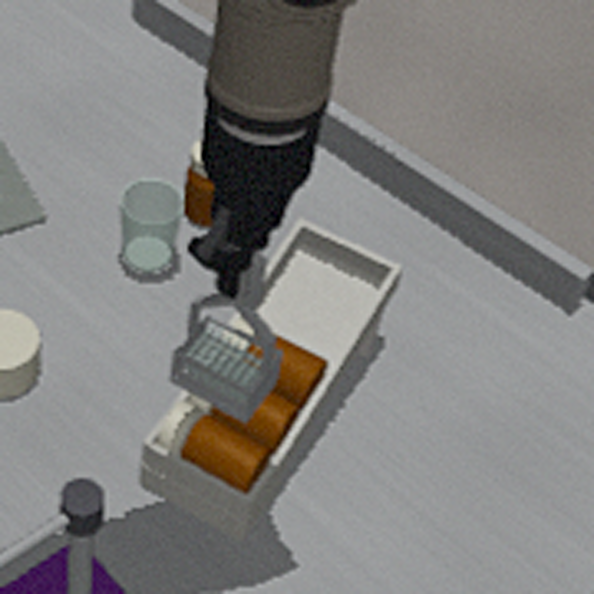

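View pics/w9.png

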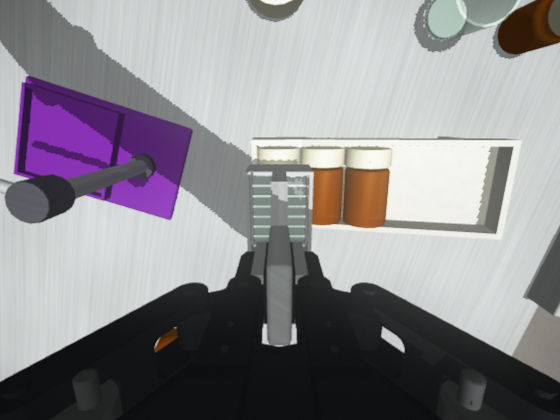

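The rack is out and held upright, and the jars have rolled down, with the front one in the pocket. Moving toward the staging point at the hook's tip.

>>> jog_arm(commands=[{"ax": 0, "ay": 0, "az": 0, "x": 1, "y": 0, "z": 0, "hand": 0}, {"ax": 0, "ay": 0, "az": 0, "x": 2, "y": -0.1, "z": 0, "hand": 0}, {"ax": 0, "ay": 0, "az": 0, "x": 2.5, "y": 0, "z": 0, "hand": 0}, {"ax": 0, "ay": 0, "az": 0, "x": 2.5, "y": -0.1, "z": 0, "hand": 0}, {"ax": 0, "ay": 0, "az": 0, "x": 2.5, "y": -0.1, "z": 0, "hand": 0}, {"ax": 0, "ay": 0, "az": 0, "x": 2.5, "y": -0.1, "z": 0, "hand": 0}, {"ax": 0, "ay": 0, "az": 0, "x": 2.5, "y": -0.1, "z": 0, "hand": 0}, {"ax": 0, "ay": 0, "az": 0, "x": 2.5, "y": -0.1, "z": 0, "hand": 0}, {"ax": 0, "ay": 0, "az": 0, "x": 2.5, "y": -0.1, "z": 0, "hand": 0}, {"ax": 0, "ay": 0, "az": 0, "x": 2.5, "y": -0.1, "z": 0, "hand": 0}, {"ax": 0, "ay": 0, "az": 0, "x": 2.5, "y": -0.1, "z": 0, "hand": 0}, {"ax": 0, "ay": 0, "az": 0, "x": 2.5, "y": -0.1, "z": 0, "hand": 0}, {"ax": 0, "ay": 0, "az": 0, "x": 2.5, "y": 0, "z": 0, "hand": 0}, {"ax": 0, "ay": 0, "az": 0, "x": 2.5, "y": 0, "z": 0, "hand": 0}, {"ax": 0, "ay": 0, "az": 0, "x": 2.5, "y": 0, "z": 0, "hand": 0}, {"ax": 0, "ay": 0, "az": 0, "x": 1.7, "y": 0, "z": 0, "hand": 0}, {"ax": 0, "ay": 0, "az": 0, "x": 0.8, "y": 0, "z": 0, "hand": 0}, {"ax": 0, "ay": 0, "az": 0, "x": 0, "y": 0, "z": 0, "hand": 0}], force=80)

```text
t: 15.55
position: [417.1, 158.3, 264.1]
tcp_rot: [0.622, 0.783, -0.0, -0.0]
contact_force: [0.2, -0.2, -2.0]
gripper_width: 9.1
```

```bash

python3 - <<'E'
from h import *
s=monitor.read_state();print(s['t'],s['position'],s['tcp_rot'],s['contact_force'],s['gripper_width'],s['joints'].round(2))
d=snap('top','t10');a=cv2.imread('pics/t10.png');cv2.imwrite('pics/c10.png',cv2.resize(a[135:255,200:380],None,fx=4.4,fy=4.4,interpolation=cv2.INTER_CUBIC))
print(proj(d,[512,-211,80]))
E
```

```text
15.55 [417.08881143 158.33815615 264.11053529] [ 6.22023670e-01  7.82998417e-01 -1.53954081e-04 -9.45086217e-05] [ 0.19090459 -0.1706392  -1.99215925] 9.071472679959577 [-0.82  0.05  0.33  2.05 -0.02  1.04 -0.25]
[350.82169484 220.38904008]
```

View pics/c10.png

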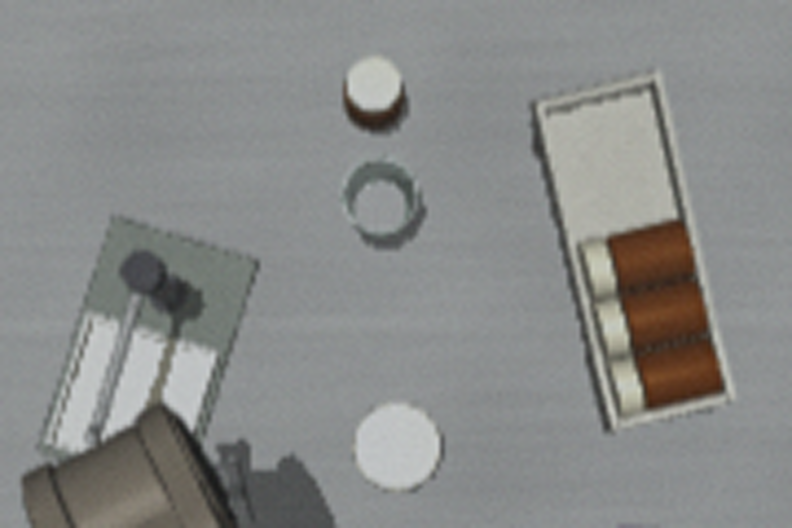

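>>> jog_arm(commands=[{"ax": 0, "ay": 0, "az": 0.1, "x": 0, "y": 0, "z": 0, "hand": 0}, {"ax": 0, "ay": 0, "az": 0.1, "x": 0, "y": 0, "z": 0, "hand": 0}, {"ax": 0, "ay": 0, "az": 0.1, "x": 0, "y": 0, "z": 0, "hand": 0}, {"ax": 0, "ay": 0, "az": 0.1, "x": 0, "y": 0, "z": 0, "hand": 0}, {"ax": 0, "ay": 0, "az": 0.12, "x": 0, "y": 0, "z": 0, "hand": 0}, {"ax": 0, "ay": 0, "az": 0, "x": 0.8, "y": -0.6, "z": 0, "hand": 0}, {"ax": 0, "ay": 0, "az": 0, "x": 1.6, "y": -0.6, "z": 0, "hand": 0}, {"ax": 0, "ay": 0, "az": 0, "x": 2, "y": -0.6, "z": 0, "hand": 0}, {"ax": 0, "ay": 0, "az": 0, "x": 2, "y": -0.6, "z": 0, "hand": 0}, {"ax": 0, "ay": 0, "az": 0, "x": 1.6, "y": -0.5, "z": 0, "hand": 0}, {"ax": 0, "ay": 0, "az": 0, "x": 0.8, "y": 0, "z": 0.9, "hand": 0}, {"ax": 0, "ay": 0, "az": 0, "x": 0, "y": 0, "z": 0.9, "hand": 0}, {"ax": 0, "ay": 0, "az": 0, "x": 0, "y": 0, "z": 0.9, "hand": 0}, {"ax": 0, "ay": 0, "az": 0, "x": 0, "y": 0, "z": 0, "hand": 0}])

```text
t: 17.0
position: [414.6, 248.2, 235.4]
tcp_rot: [0.803, 0.595, -0.002, 0.0]
contact_force: [0.0, 0.2, -1.6]
gripper_width: 9.4
```

```bash

python3 - <<'E'
from h import *
s=monitor.read_state();p=s['position'];R=Ro.from_quat(s['tcp_rot']).as_matrix();print(s['t'],p,R.round(3),s['contact_force'],s['gripper_width'],s['joints'].round(2))
u=np.array([np.cos(2.845),np.sin(2.845)]);post=np.array([592,197.]);v=p[:2]-post
print('along',v@u,'side',v@np.array([-u[1],u[0]]),'yaw err',np.arctan2(R[1,1],R[0,1])-(2.845-np.pi))
w=snap('wrist','w11');sd=snap('side','s11')
for z in (204,): print('tip',proj(w,np.r_[post+130*u,z]),proj(sd,np.r_[post+130*u,z]))
a=cv2.imread('pics/s11.png');cv2.imwrite('pics/c11.png',cv2.resize(a[100:280,150:330],None,fx=3.3,fy=3.3,interpolation=cv2.INTER_CUBIC))
E
```

```text
17.0 [414.56320498 248.173032   235.39560652] [[ 0.291  0.957 -0.003]
 [ 0.957 -0.291 -0.003]
 [-0.003 -0.002 -1.   ]] [ 0.00404145  0.20988456 -1.58085965] 9.426204010970936 [-0.92  0.15  0.28  2.01 -0.05  0.99 -0.91]
along 184.64552959226947 side 2.9195604928363195 yaw err 0.0013059432846023733
tip [366.14116898 231.10821074] [222.10853658 174.05551807]
```

View pics/c11.png

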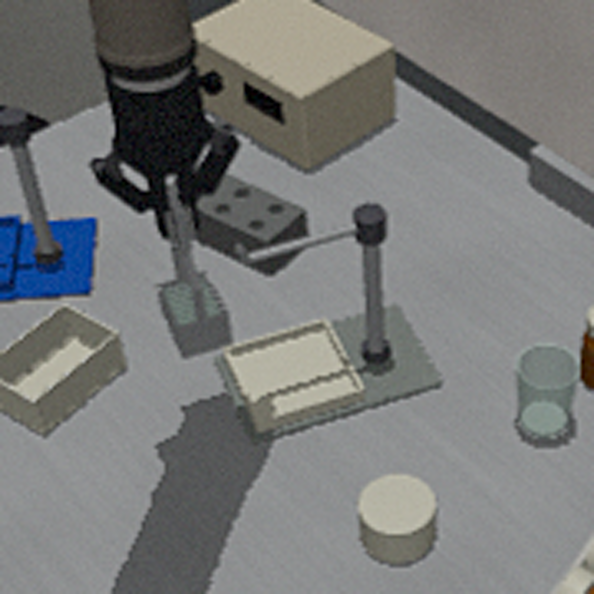

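View pics/w11.png

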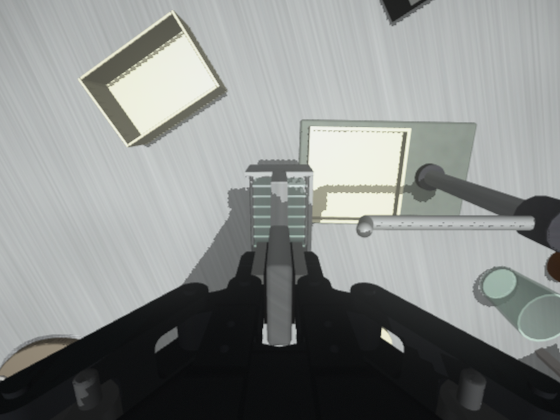

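The wrist view shows the hook tip at (366,226), a little toward tool +x of the prediction, with the bar running along the tool's y axis. I'll shift +x 3.5 mm and thread the arch over the arm.

>>> jog_arm(commands=[{"ax": 0, "ay": 0, "az": 0, "x": 0.35, "y": 0, "z": 0, "hand": 0}, {"ax": 0, "ay": 0, "az": 0, "x": 0, "y": 0.6, "z": 0, "hand": 0}, {"ax": 0, "ay": 0, "az": 0, "x": 0, "y": 1, "z": 0, "hand": 0}, {"ax": 0, "ay": 0, "az": 0, "x": 0, "y": 1, "z": 0, "hand": 0}, {"ax": 0, "ay": 0, "az": 0, "x": 0, "y": 1, "z": 0, "hand": 0}, {"ax": 0, "ay": 0, "az": 0, "x": 0, "y": 0.4, "z": 0, "hand": 0}, {"ax": 0, "ay": 0, "az": 0, "x": 0, "y": 0, "z": 0, "hand": 0}])

```text
t: 17.8
position: [455.5, 241.3, 237.2]
tcp_rot: [0.804, 0.595, -0.0, 0.0]
contact_force: [0.4, 0.1, -1.4]
gripper_width: 8.8
```

```bash
cat > chk.py <<'E'
from h import *
import sys
k=sys.argv[1]
s=monitor.read_state();p=s['position'];R=Ro.from_quat(s['tcp_rot']).as_matrix();print(s['t'],p,s['contact_force'],s['torque'],s['gripper_width'])
u=np.array([np.cos(2.845),np.sin(2.845)]);post=np.array([592,197.]);v=p[:2]-post
print('along',v@u,'side',v@np.array([-u[1],u[0]]),'yaw err',np.arctan2(R[1,1],R[0,1])-(2.845-np.pi))
w=snap('wrist','w'+k);sd=snap('side','s'+k)
a=cv2.imread(f'pics/s{k}.png');cv2.imwrite(f'pics/c{k}.png',cv2.resize(a[100:280,150:330],None,fx=3.3,fy=3.3,interpolation=cv2.INTER_CUBIC))
E
python3 chk.py 12
```

```text
17.8 [455.52304196 241.27994193 237.19704782] [ 0.39954215  0.08534447 -1.42950549] [-0.00666616 -0.00793742  0.02393934] 8.812621516663809
along 143.45948838898687 side -2.459374921551487 yaw err 0.0010849277243074051
```

View pics/c12.png

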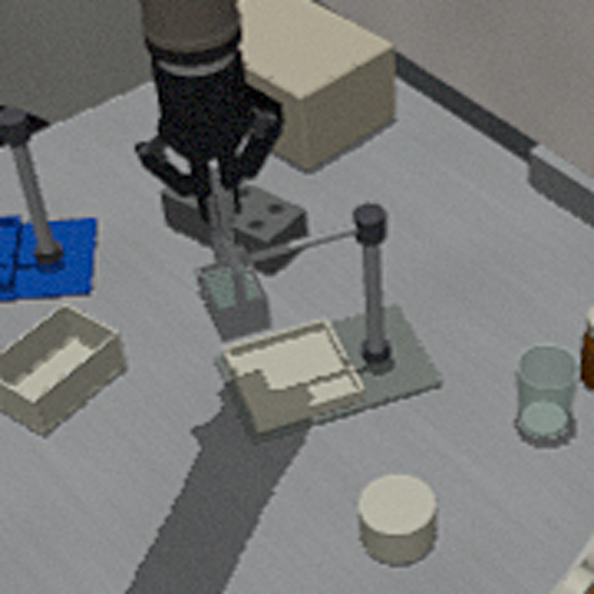

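View pics/w12.png

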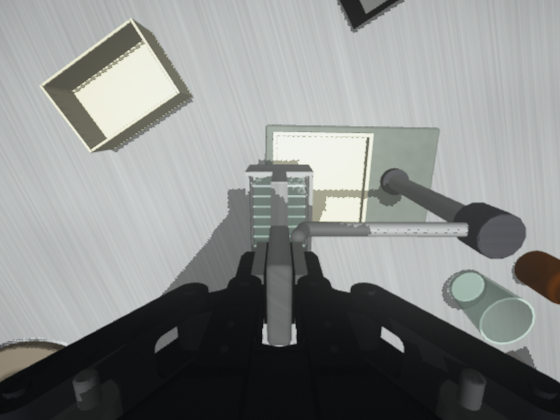

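>>> jog_arm(commands=[{"ax": 0, "ay": 0, "az": 0, "x": -0.1, "y": 0.6, "z": 0, "hand": 0}, {"ax": 0, "ay": 0, "az": 0, "x": -0.1, "y": 1, "z": 0, "hand": 0}, {"ax": 0, "ay": 0, "az": 0, "x": 0, "y": 1, "z": 0, "hand": 0}, {"ax": 0, "ay": 0, "az": 0, "x": 0, "y": 1, "z": 0, "hand": 0}, {"ax": 0, "ay": 0, "az": 0, "x": 0, "y": 1, "z": 0, "hand": 0}, {"ax": 0, "ay": 0, "az": 0, "x": 0, "y": 1, "z": 0, "hand": 0}, {"ax": 0, "ay": 0, "az": 0, "x": 0, "y": 0.7, "z": 0, "hand": 0}, {"ax": 0, "ay": 0, "az": 0, "x": 0, "y": 0, "z": 0, "hand": 0}, {"ax": 0, "ay": 0, "az": 0, "x": 0, "y": 0, "z": 0, "hand": 0}])

```text
t: 18.8
position: [514.3, 221.6, 237.1]
tcp_rot: [0.803, 0.596, -0.0, -0.0]
contact_force: [-0.0, -0.1, -1.9]
gripper_width: 9.0
```

```bash
python3 chk.py 13
```

```text
18.8 [514.2711721  221.64866721 237.11145318] [-0.02814147 -0.05972277 -1.90040183] [-0.00827254  0.01655311  0.03282329] 8.958459294016704
along 81.53892425926138 side -0.8551676959270769 yaw err 0.0024640595057567882
```

View pics/c13.png

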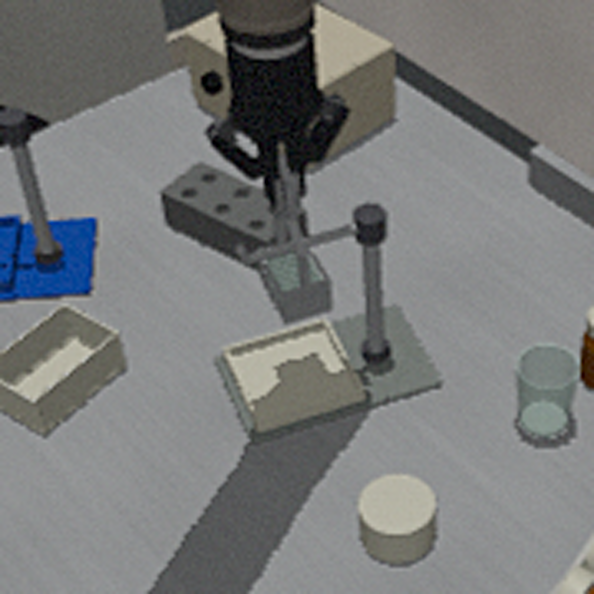

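View pics/w13.png

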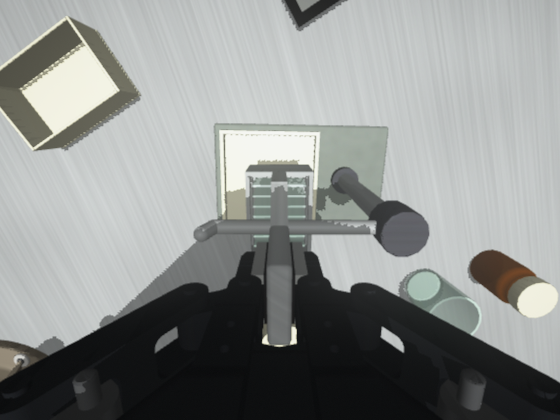

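The bar now passes through the arch with the rack midway along it (along = 81 mm). I'll lower onto the bar, watching the force.

>>> jog_arm(commands=[{"ax": 0, "ay": 0, "az": 0, "x": 0, "y": 0, "z": 0.6, "hand": 0}, {"ax": 0, "ay": 0, "az": 0, "x": 0, "y": 0, "z": 0.7, "hand": 0}, {"ax": 0, "ay": 0, "az": 0, "x": 0, "y": 0, "z": 0.7, "hand": 0}, {"ax": 0, "ay": 0, "az": 0, "x": 0, "y": 0, "z": 0.5, "hand": 0}, {"ax": 0, "ay": 0, "az": 0, "x": 0, "y": 0, "z": 0.3, "hand": 0}, {"ax": 0, "ay": 0, "az": 0, "x": 0, "y": 0, "z": 0, "hand": 0}])

```text
t: 19.5
position: [514.1, 221.5, 208.7]
tcp_rot: [0.803, 0.596, -0.001, -0.0]
contact_force: [-1.0, 0.1, -2.7]
gripper_width: 8.9
```

>>> jog_arm(commands=[{"ax": 0, "ay": 0, "az": 0, "x": 0, "y": 0, "z": 0.2, "hand": 0}, {"ax": 0, "ay": 0, "az": 0, "x": 0, "y": 0, "z": 0, "hand": 0}])

```text
t: 19.7
position: [514.5, 221.7, 207.3]
tcp_rot: [0.803, 0.596, 0.0, 0.0]
contact_force: [0.3, 0.1, -2.1]
gripper_width: 9.1
```

>>> jog_arm(commands=[{"ax": 0, "ay": 0, "az": 0, "x": 0, "y": 0, "z": 0.15, "hand": 0}, {"ax": 0, "ay": 0, "az": 0, "x": 0, "y": 0, "z": 0, "hand": 0}])

```text
t: 19.9
position: [514.9, 222.1, 206.3]
tcp_rot: [0.803, 0.596, 0.001, -0.0]
contact_force: [-0.8, 1.9, 0.2]
gripper_width: 9.0
```

>>> jog_arm(commands=[{"ax": 0, "ay": 0, "az": 0, "x": 0, "y": 0, "z": 0.1, "hand": 0}, {"ax": 0, "ay": 0, "az": 0, "x": 0, "y": 0, "z": 0, "hand": 0}])

```text
t: 20.1
position: [515.0, 222.2, 206.1]
tcp_rot: [0.803, 0.596, 0.001, -0.0]
contact_force: [-1.0, -0.1, 7.5]
gripper_width: 8.8
```

```bash
python3 chk.py 14
```

```text
20.1 [514.97313357 222.15662855 206.12125961] [-1.02167767 -0.12210705  7.49806814] [-0.01131516  0.49970254 -0.00423834] 8.831951593659493
along 81.01607040061104 side -1.5461079719248192 yaw err 0.0026030619914420017
```

View pics/c14.png

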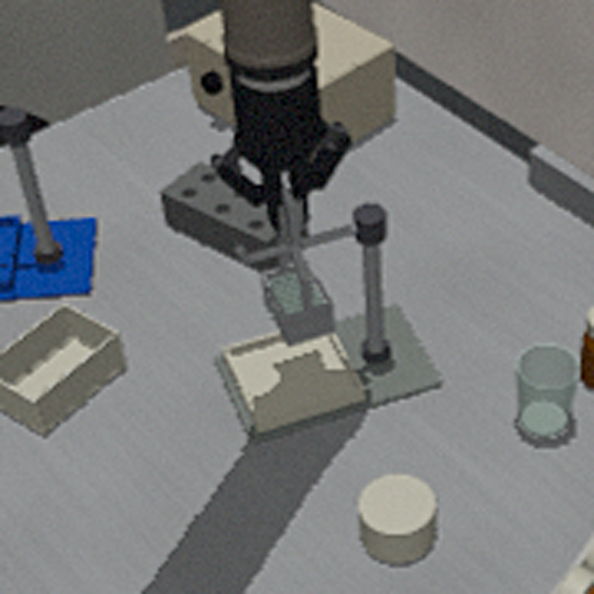

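View pics/w14.png

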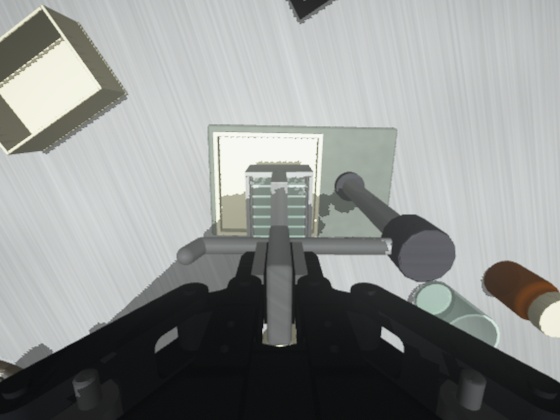

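Contact was felt at TCP z ≈ 206 mm (205 expected), so the arch is on the bar. I'll unload slightly, then open gradually.

>>> jog_arm(commands=[{"ax": 0, "ay": 0, "az": 0, "x": 0, "y": 0, "z": -0.1, "hand": 0}, {"ax": 0, "ay": 0, "az": 0, "x": 0, "y": 0, "z": 0, "hand": 0.12}, {"ax": 0, "ay": 0, "az": 0, "x": 0, "y": 0, "z": 0, "hand": 0.16}, {"ax": 0, "ay": 0, "az": 0, "x": 0, "y": 0, "z": 0, "hand": 0.2}, {"ax": 0, "ay": 0, "az": 0, "x": 0, "y": 0, "z": 0, "hand": 0.25}, {"ax": 0, "ay": 0, "az": 0, "x": 0, "y": 0, "z": 0, "hand": 0.3}, {"ax": 0, "ay": 0, "az": 0, "x": 0, "y": 0, "z": 0, "hand": 0.4}, {"ax": 0, "ay": 0, "az": 0, "x": 0, "y": 0, "z": 0, "hand": 0.4}, {"ax": 0, "ay": 0, "az": 0, "x": 0, "y": 0, "z": 0, "hand": 0.4}])

```text
t: 21.1
position: [514.4, 221.6, 205.8]
tcp_rot: [0.803, 0.596, 0.0, 0.0]
contact_force: [-0.5, -0.8, -0.1]
gripper_width: 34.2
```

```bash
python3 chk.py 15
```

```text
21.1 [514.44884854 221.63599696 205.81981966] [-0.45038835 -0.80703107 -0.12960051] [-0.02079383  0.02298816 -0.00595345] 34.18185684003896
along 81.36530250924676 side -0.89497896951269 yaw err 0.0025931553087964465
```

View pics/c15.png

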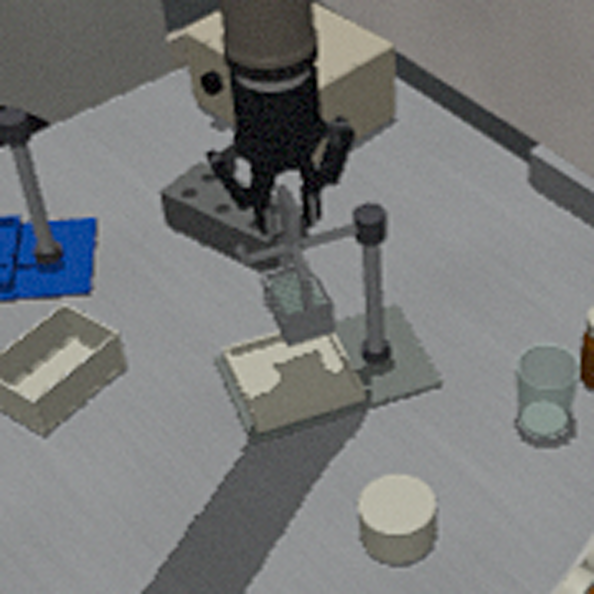

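View pics/w15.png

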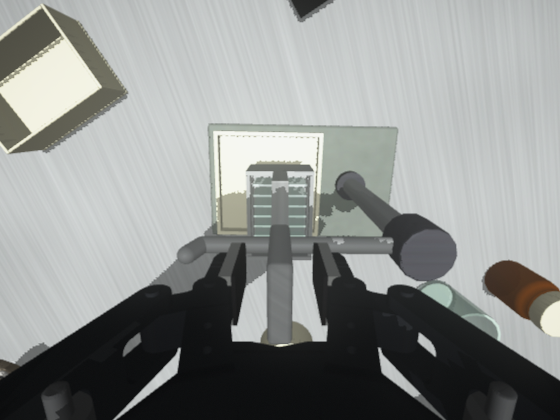

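Both fingers are clear of the plate and the rack hangs upright. Rising straight up, then away.

>>> jog_arm(commands=[{"ax": 0, "ay": 0, "az": 0, "x": 0, "y": 0, "z": -0.5, "hand": 0.4}, {"ax": 0, "ay": 0, "az": 0, "x": 0, "y": 0, "z": -1, "hand": 0.4}, {"ax": 0, "ay": 0, "az": 0, "x": 0, "y": 0, "z": -1.5, "hand": 0.4}, {"ax": 0, "ay": 0, "az": 0, "x": 0, "y": 0, "z": -2, "hand": 0.4}, {"ax": 0, "ay": 0, "az": 0, "x": 0, "y": 0, "z": -2, "hand": 0.4}, {"ax": 0, "ay": 0, "az": 0, "x": 0, "y": 0, "z": -2, "hand": 0.4}, {"ax": 0, "ay": 0, "az": 0, "x": 0, "y": 0, "z": -2, "hand": 0.4}, {"ax": 0, "ay": 0, "az": 0, "x": -1, "y": 0, "z": -1, "hand": 0.4}, {"ax": 0, "ay": 0, "az": 0, "x": -2, "y": 0, "z": 0, "hand": 0.4}, {"ax": 0, "ay": 0, "az": 0, "x": -2, "y": 0, "z": 0, "hand": 0.4}, {"ax": 0, "ay": 0, "az": 0, "x": -2, "y": 0, "z": 0, "hand": 0.4}, {"ax": 0, "ay": 0, "az": 0, "x": -2, "y": 0, "z": 0, "hand": 0.4}, {"ax": 0, "ay": 0, "az": 0, "x": -1, "y": 0, "z": 0, "hand": 0.4}, {"ax": 0, "ay": 0, "az": 0, "x": 0, "y": 0, "z": 0, "hand": 0.4}])

```text
t: 22.6
position: [485.1, 123.9, 325.8]
tcp_rot: [0.804, 0.595, -0.0, -0.0]
contact_force: [0.1, 0.1, 0.5]
gripper_width: 34.1
```

```bash
python3 chk.py 16; python3 - <<'E'
from h import *
d=snap('top','t16')
a=cv2.imread('pics/t16.png');cv2.imwrite('pics/d16.png',cv2.resize(a[135:255,200:380],None,fx=4.4,fy=4.4,interpolation=cv2.INTER_CUBIC))
E
```

```text
22.6 [485.06963431 123.88229046 325.78310633] [0.09477522 0.13030954 0.47005692] [ 0.03187415  0.0240919  -0.00128194] 34.1460006094982
along 80.89193371320411 side 101.17706072274076 yaw err -0.00029101588972191283
```

View pics/c16.png

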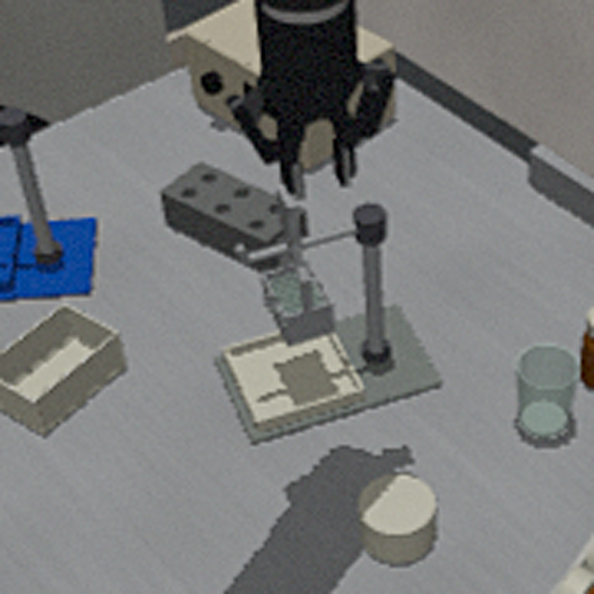

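View pics/w16.png

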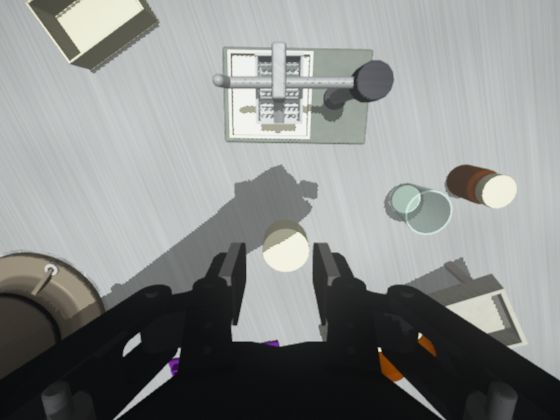

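View pics/d16.png

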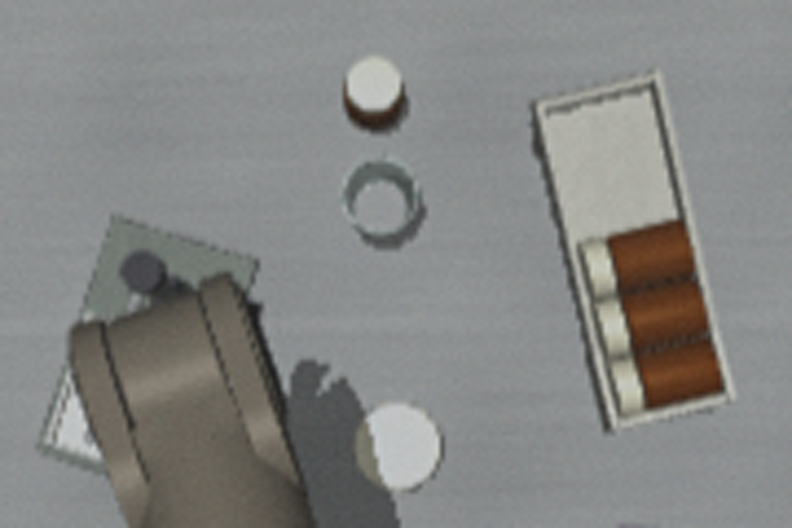

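The rack hangs midway along the arm (wrist view (278,80)) and the jars are home in the top view. I'll let a second pass, then check for stillness and measure.

>>> jog_arm(commands=[{"ax": 0, "ay": 0, "az": 0, "x": 0, "y": 0, "z": 0, "hand": 0.4}, {"ax": 0, "ay": 0, "az": 0, "x": 0, "y": 0, "z": 0, "hand": 0.4}, {"ax": 0, "ay": 0, "az": 0, "x": 0, "y": 0, "z": 0, "hand": 0.4}, {"ax": 0, "ay": 0, "az": 0, "x": 0, "y": 0, "z": 0, "hand": 0.4}, {"ax": 0, "ay": 0, "az": 0, "x": 0, "y": 0, "z": 0, "hand": 0.4}, {"ax": 0, "ay": 0, "az": 0, "x": 0, "y": 0, "z": 0, "hand": 0.4}, {"ax": 0, "ay": 0, "az": 0, "x": 0, "y": 0, "z": 0, "hand": 0.4}, {"ax": 0, "ay": 0, "az": 0, "x": 0, "y": 0, "z": 0, "hand": 0.4}])

```text
t: 23.55
position: [485.5, 125.9, 325.8]
tcp_rot: [0.803, 0.596, 0.0, -0.0]
contact_force: [-0.2, -1.0, 0.3]
gripper_width: 34.2
```

```bash
python3 - <<'E'
from h import *
w=snap('wrist','w17')
a=cv2.imread('pics/w16.png').astype(int);b=cv2.imread('pics/w17.png').astype(int)
print('diff',np.abs(a-b)[30:150,215:400].mean(),np.abs(a-b)[30:150,215:400].max())
cv2.imwrite('pics/c17.png',cv2.resize(b[35:155,205:405].astype(np.uint8),None,fx=4,fy=4,interpolation=cv2.INTER_CUBIC))
h=atz(w,(373,80),200);t=atz(w,(219,81),202);v=t-h;print(h,t,np.hypot(*v[:2]),'hook',np.arctan2(v[1],v[0])-2.833)
g=atz(w,(278.5,72),245);print('plate top',g,'along',np.hypot(*(g-h)[:2]))
E
```

```text
diff 13.59018018018018 151
[590.55906549 199.6043136  200.        ] [468.4188424  235.48677771 202.        ] 127.30194549735077 hook 0.022851180332426946
plate top [515.43261306 221.83117373 245.        ] along 78.34549870106609
```

View pics/c17.png

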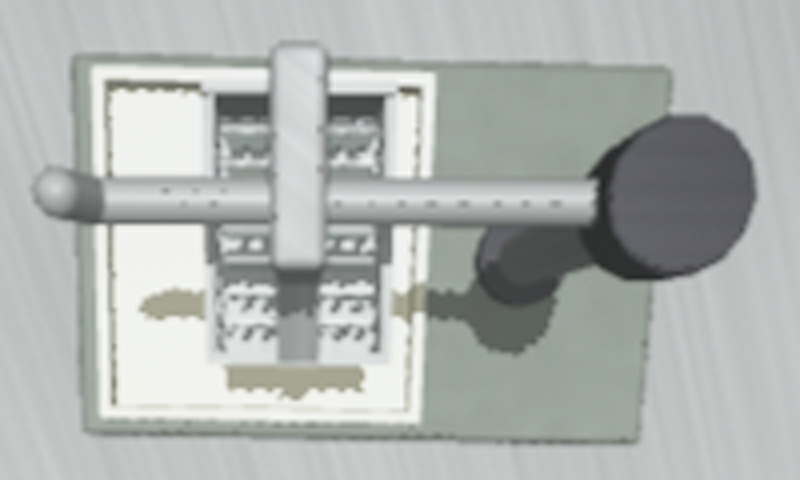

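```bash
python3 - <<'E'
from h import *
import time
a=cv2.imread('pics/s16.png').astype(int)
f=[snap('side',f's18{k}')['image'][:,:,::-1].astype(int) for k in range(4)]
for b in f: print(np.abs(a-b)[155:205,225:260].mean(), np.abs(a-b)[250:300,100:150].mean(), np.abs(f[0]-b)[155:205,225:260].mean())
s=monitor.read_state();print(s['t'],s['contact_force'],s['joint_velocities'].round(3))
job.sign_off()
E
```

```text
2.8175238095238093 4.5668 0.0
2.7925714285714287 4.572 2.642095238095238
2.785142857142857 4.6136 2.621714285714286
2.8095238095238093 4.55 2.648761904761905
23.8 [ 0.36733411 -0.05440151  0.06635647] [-0.001 -0.002  0.     0.     0.002  0.    -0.001]
the job is handed in; nothing more can be done
```

The job is handed in at 23.8 s of the 64 s allowed. The rack hangs on the hook over the drip tray and the front jar is home in the outlet. Sign-off gives no verdict, so this rests on my own checks.

**What I did:**
1. I pushed the swivel hook round with the shut fingers until it pointed over the tray, while the rack was still in the outlet.
2. I pinched the rack's grip plate and lifted it straight up; the jars rolled down behind it.
3. I threaded the arch over the hook's tip, set it down on the arm, let go and moved the arm clear.

**Last checks:**

| Check | Result |
|---|---|
| Hook angle | about 0.02 rad, where 0.2 is allowed |
| Rack position along the arm | about 78–81 mm from the post, against the 80 mm seat |
| Arch height | about 1 mm above the seat, judged from where contact was felt |
| Rack attitude | looks upright in the wrist and side views |
| Rack movement | side pictures about 1 s apart differ only by image noise |
| Jars | all three in the feeder, front one in the pocket, seen in the top view before and after hanging |
| Bystanders | the ones in view (dishes, beaker, spare jar, tube rack, tip box) look unmoved; the reagent bottle was not looked at again, but the arm stayed well clear of it |
| Contact on the robot | none; force readings at noise level |

**What disagreed or failed:**
- The first move call was refused because rows need every field, and nothing moved.
- The last two wrist pictures differed from each other because the arm itself settled by about 2 mm.
- The post position from the last wrist picture was about 3 mm off the earlier estimates.
- The first side-view reading of the rack grip from the network was about 45 mm off. I measured the grip from the wrist picture instead.

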